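# Press the handle pins home and clear the pinning bench

### The job

Finish the batch on the pinning bench: take each knife waiting on the board, lay it on the anvil of the hand press with its proud pin under the plunger, and push the plunger fully down so the press (not the gripper) drives the pin flush; then lay the knife flat in the red tray, side by side with the others. The three pots that the pins came from are empty now: clear them away by nesting them upright in size order, small in middle in large, each fully down, with the large one standing on the bench. There may be two or three knives; leave the other tools and materials where they are.

Things in the scene. Friction and masses are not known exactly. Their poses are not given: they have to be found in the camera images.
- plunger (a joint): travel of the press's sprung plunger, m: 0 sprung up, 0.026 down at its solid stop. It needs about 3 N to start and 10 N at the stop, plus about 6 N while it drives a pin; it springs back by itself.
- plunger_top (a point): centre of the flat top of the plunger's black palm head (48 mm across); 172 mm above the bench when up, 146 mm at the stop. The plunger's round lower face, 18 mm across, is 74 mm above the bench when up and 48 mm at the stop, that is 18 mm above the anvil: a handle's thickness.
- press: the hand press, a dark C-frame fixed to the bench; origin on the plunger's axis at bench height, x along the fences away from the robot, y left. Base 150 x 130 mm (y -85 to 45), 14 mm high. Column on the -y side: x -18 to 18, y -81 to -47 mm, 114 mm high. Head beam over the anvil: x -17 to 17, up to y = 22 mm, underside 82 mm above the bench. Open at the +y side, front and back.
- press_seat (a point): centre of the steel anvil's top, 30 mm above the bench, below the plunger; axes as the press. The anvil runs from x -75 to 45 mm and is 48 mm wide. On it two fences, 60 mm long and 7 mm high, 29 mm apart (clear) about the middle line: a handle lies between them along x. An end stop 5.5 mm high crosses the anvil with its face at x = 30.5 mm: the handle's front end comes up to it (to 2.5 mm) when the pin is central, the blade passing above.
- tray: red tray with a rounded rim for finished knives, fixed to the bench, on the left or the right; origin at the centre of its underside, x its length. Outside 338 x 258 mm, 41 mm high over the rim; inside 318 x 238 mm, its floor 6 mm above the bench.
- board: plain wooden board, 330 x 290 x 12 mm, fixed on the other side; origin at the centre of its underside. The waiting knives lie on it side by side, handles towards the robot.
- knife1_mid (a point): knife 1 of up to three alike (None if absent): centre of its handle, half-way through its thickness. x along the knife to the blade, z out of the side with the proud pin (up). Handle 122 mm long, 24 mm wide (y), 18 mm thick (z): white resin, wood, steel collar; blade 105 x 25 x 2 mm at mid-thickness, its tip 166 mm ahead. About 0.12 kg, balanced about 30 mm ahead of this point.
- pin1 (a joint): how far knife 1's pin has been driven, m. The pin (brass, 8 mm across) is on the handle's middle line, 33 mm ahead of the handle's centre towards the blade: near 0 it stands 5 mm proud of the handle's side, 0.005 is flush. It takes about 6 N and stays where it is left.
- knife2_mid (a point): knife 2 of up to three alike (None if absent): centre of its handle, half-way through its thickness. x along the knife to the blade, z out of the side with the proud pin (up). Handle 122 mm long, 24 mm wide (y), 18 mm thick (z): white resin, wood, steel collar; blade 105 x 25 x 2 mm at mid-thickness, its tip 166 mm ahead. About 0.12 kg, balanced about 30 mm ahead of this point.
- pin2 (a joint): how far knife 2's pin has been driven, m. The pin (brass, 8 mm across) is on the handle's middle line, 33 mm ahead of the handle's centre towards the blade: near 0 it stands 5 mm proud of the handle's side, 0.005 is flush. It takes about 6 N and stays where it is left.
- knife3_mid (a point): knife 3 of up to three alike (None if absent): centre of its handle, half-way through its thickness. x along the knife to the blade, z out of the side with the proud pin (up). Handle 122 mm long, 24 mm wide (y), 18 mm thick (z): white resin, wood, steel collar; blade 105 x 25 x 2 mm at mid-thickness, its tip 166 mm ahead. About 0.12 kg, balanced about 30 mm ahead of this point.
- pin3 (a joint): how far knife 3's pin has been driven, m. The pin (brass, 8 mm across) is on the handle's middle line, 33 mm ahead of the handle's centre towards the blade: near 0 it stands 5 mm proud of the handle's side, 0.005 is flush. It takes about 6 N and stays where it is left.
- pot_large_mid (a point): Large grey plastic pin pot, empty, standing open; the point is on its axis half-way up, 33 mm above its foot, z up. 66 mm high; foot 52 mm across; tapered body up to 40 mm, above it a deep upright collar 68 mm across; mouth 54 mm wide.
- pot_medium_mid (a point): Middle grey plastic pin pot, empty, standing open; the point is on its axis half-way up, 32 mm above its foot, z up. 64 mm high; foot 44 mm across; tapered body up to 38 mm, above it a deep upright collar 60 mm across to grip by; mouth 44 mm wide. In the next larger pot it stands with the underside of its collar on that pot's rim.
- pot_small_mid (a point): Small grey plastic pin pot, empty, standing open; the point is on its axis half-way up, 30 mm above its foot, z up. 60 mm high; foot 37 mm across; tapered body up to 36 mm, above it a deep upright collar 50 mm across to grip by; mouth 34 mm wide. In the next larger pot it stands with the underside of its collar on that pot's rim.
- tape_roll: roll of tape lying flat, 70 mm across, 22 mm high; bystander, to be left where it is; origin at the centre of its underside
- wax_tin: round tin, 60 mm across, 40 mm high; bystander, to be left where it is; origin at the centre of its underside
- sanding_block: cork sanding block 100 x 55 x 32 mm; bystander, to be left where it is; origin at the centre of its underside
- pin_carton: small cardboard carton 75 x 50 x 35 mm; bystander, to be left where it is; origin at the centre of its underside
Not all that is in view belongs to the job. What is shaped like the part that bears knife1_mid but pink is not meant.

How it is judged:
By the outcome, as a careful person would: the job done as asked, in the order asked, and still so for the second after the job is handed in, with the robot touching nothing.
Of knife1, knife2, knife3 only 2 to 3 are there at a start; the rules pass over those that are not, and their reading is None.
At some moment in a run one of knife1, knife2, knife3 may be knocked a few centimetres aside while the robot is not near it.
It also fails if it takes over 210 s, if anything falls off the work surface, if the arm or the gripper's body presses on something with over 40 N, if the wrist force passes 120 N, or if a joint passes its speed limit or range.

### The arm

A 6-joint arm with a two-finger parallel gripper is mounted at the origin on the work surface. World frame = base frame: x ahead of the robot, y to its left, z up, the work surface at z = 0. Lengths are in m, angles in rad, forces in N, time in s.
With the tool pointing down it reaches from about 0.35 to 0.775 m from the base axis. Payload 7.3 kg.
Tool frame: the origin (TCP) lies on the centre line of the jaws, within the pads' length; the fingertips stand tip_reach ahead of it and the grasp point (between the pads) lies 6 mm ahead of it (tip_reach is the distance from the TCP to the fingertips, in m); x points along the fingers, y is the direction in which the jaws open and shut, and the axes are right-handed (so a half turn about x gives the same grasp; the last joint's range is limited). The gripper opens to 92 mm and grips with 3 to 60 N. Pads are 19 mm wide; open, the fingers measure 130 mm over their backs; the gripper's body (75 mm by 190 mm) begins 47 mm behind the grasp point.
Start: joints at [0.957, 0.342, 1.524, -0, 1.275, -0.146], TCP at [0.237, 0.469, 0.252] pointing down, gripper open.
Joint ranges: [-2.53, 2.53], [-0.77, 2.02], [0.04, 2.7], [-1, 4.14], [0.28, 2.66], [-3.11, 3.11]. Speed limits (rad/s): [2.57, 2.57, 3.14, 3.14, 3.14, 3.14].

### API

Orientations are given as [roll, pitch, yaw] about the fixed x, y, z axes, in that order (R = Rz(yaw) Ry(pitch) Rx(roll)).
In Python, from cell import observe, read_camera, get_calibration, hand_in, tip_reach gives the robot as it stands. The module is installed in compiled form; this text tells all that it offers.
- The arm moves only by the shell command python3 -m crank 'ROWS' [FORCE]. ROWS is JSON, a list of rows, each an object of numbers: "fingers": the opening, from -1 (shut) to 1 (fully open); "tx", "ty", "tz": the shift along the tool's x, y, z in units of 40 mm (1.0 is 40 mm); "roll": the turn about the tool's x in units of 10 degrees (1.0 is 10 degrees). In form: [{"fingers": .., "tx": .., "ty": .., "tz": .., "roll": ..}, ...]. A call has exactly 8 rows; each row is the pose to reach, as a shift and turn from the pose commanded when the call began, along the tool's axes at that moment; what a row does not reach only later rows make up. A row lasts 1/8 s, in which the tool goes at most 62.5 mm and 10.7 degrees, less where a joint would pass 70% of its speed; a pose out of reach is approached as far as the arm can. A call with a gripper value outside its range is refused whole. The fingers move at their own pace and stop on an object; FORCE is the grip in N (left out, the last holds). Time passes only in rows, so rows that repeat a pose let the fingers close, or fill a call up. It gives the time, the measured TCP pose, the force and the opening at its end, in the units of the state.
- observe(): the state, without advancing time (a new reading comes with each control period).
- read_camera(name): name is "scene" or "side" or "wrist"; returns (picture, depth): 420x560x3 uint8, red, green, blue; 420x560 float32, m along the optical axis (not along the pixel's ray), 0 where there is no reading.
- get_calibration(name): a dict with "vertical_fov" (degrees; the focal length in pixels is half the picture's height over the tangent of half this angle, whatever the lens; pixels are square), "cx", "cy" (the principal point, pixels), "pose" (4x4, takes a point from camera to world coordinates); the wrist camera has in their place "T_tool_cam" (4x4, takes a point from camera to tool coordinates, whose origin is the TCP and whose axes are the tool frame's). Camera axes: x right, y down, z forward; pixel columns grow to the right and rows downward; lengths in m; the calibration is good to about 2 mm. A picture is of the moment at which its call begins: read the wrist's pose just before it. get_calibration takes no time and is no camera call.
- hand_in(): hands the job in, once; it reports no verdict.
The state is a dict: "time": time; "qpos": joint angles; "qvel": joint speeds; "joint_efforts": joint torques, N m; "tool_pos": TCP position; "tool_rot": TCP orientation; "contact_force": force on the tool from outside, world axes, zero at the start; "torque": the same for the moment, N m; "opening": finger opening in m.
Only numpy, scipy, OpenCV 4.12 (cv2) and the standard library are available. Lean on these libraries where they do the work, as an engineer would, in place of code of your own. Each camera call takes 0.05 s, during which the arm holds its last target. There are 200 camera calls.

## Working session

There is one attempt and no reset: what is moved stays moved. The work goes in short steps, Python scripts to look and compute and a shell command to move; the robot and the scene stay as the last step left them, time stands still between calls to the robot, and variables do not carry over. Pictures are saved under pics/ and viewed, about 12 in all and at most 16, crops included, and the job is handed in when it is done.

```bash
mkdir -p pics; cat > h.py <<'E'
from cell import *
import numpy as np, cv2
from scipy.spatial.transform import Rotation as R
def toolT():
    s=observe(); T=np.eye(4); T[:3,:3]=R.from_euler('xyz',s['tool_rot']).as_matrix(); T[:3,3]=s['tool_pos']; return T
def cap(n):
    T=toolT(); im,d=read_camera(n); c=get_calibration(n)
    P=c['pose'] if 'pose' in c else T@np.array(c['T_tool_cam'])
    np.savez(f'/tmp/{n}.npz',im=im,d=d,P=P,K=[210/np.tan(np.radians(c['vertical_fov'])/2),c['cx'],c['cy']])
def world(n):
    z=np.load(f'/tmp/{n}.npz'); f,cx,cy=z['K']; d=z['d']
    v,u=np.mgrid[0:420,0:560]
    p=np.stack([(u-cx)/f*d,(v-cy)/f*d,d],-1)
    return p@z['P'][:3,:3].T+z['P'][:3,3], z['im'], d
def show(im,name,crop=None,s=1):
    if crop: im=im[crop[1]:crop[3],crop[0]:crop[2]]
    im=cv2.resize(im,None,fx=s,fy=s,interpolation=cv2.INTER_CUBIC)
    cv2.imwrite(f'pics/{name}.png',im[:,:,::-1])
E
python3 - <<'E'
from h import *
s=observe(); print({k:np.round(v,3) for k,v in s.items()}); print(tip_reach if not callable(tip_reach) else tip_reach())
for n in ['scene','side','wrist']:
    c=get_calibration(n); print(n,{k:np.round(v,3).tolist() for k,v in c.items()}); cap(n)
a=[world(n)[1] for n in ['scene','side']]
show(a[0],'scene0',None,1.42); show(a[1],'side0',None,1.42)
E
```

```text
{'time': np.float64(0.0), 'qpos': array([ 0.957,  0.343,  1.525,  0.   ,  1.275, -0.146]), 'qvel': array([ 0.001, -0.002,  0.   ,  0.   ,  0.001, -0.001]), 'joint_efforts': array([ 3.0000e-03, -4.3124e+01, -2.4422e+01,  7.2000e-02,  5.6000e-02,
       -0.0000e+00]), 'tool_pos': array([0.237, 0.468, 0.251]), 'tool_rot': array([-1.73 ,  1.569, -2.198]), 'contact_force': array([-1.709,  0.787, -0.271]), 'torque': array([-0.013,  0.044,  0.045]), 'opening': np.float64(0.092)}
0.025
scene {'vertical_fov': 47.34, 'cx': 284.984, 'cy': 213.836, 'pose': [[-0.309, 0.535, -0.787, 1.635], [0.951, 0.168, -0.26, 0.364], [-0.007, -0.828, -0.56, 0.92], [0.0, 0.0, 0.0, 1.0]]}
side {'vertical_fov': 43.595, 'cx': 284.442, 'cy': 211.536, 'pose': [[0.746, -0.451, 0.489, -0.211], [-0.665, -0.527, 0.529, -0.788], [0.02, -0.72, -0.694, 1.131], [0.0, 0.0, 0.0, 1.0]]}
wrist {'vertical_fov': 65.47, 'cx': 281.019, 'cy': 210.933, 'T_tool_cam': [[-0.0, -0.264, 0.964, -0.135], [1.0, -0.001, 0.0, -0.001], [0.001, 0.964, 0.264, -0.07], [0.0, 0.0, 0.0, 1.0]]}
```

View pics/scene0.png

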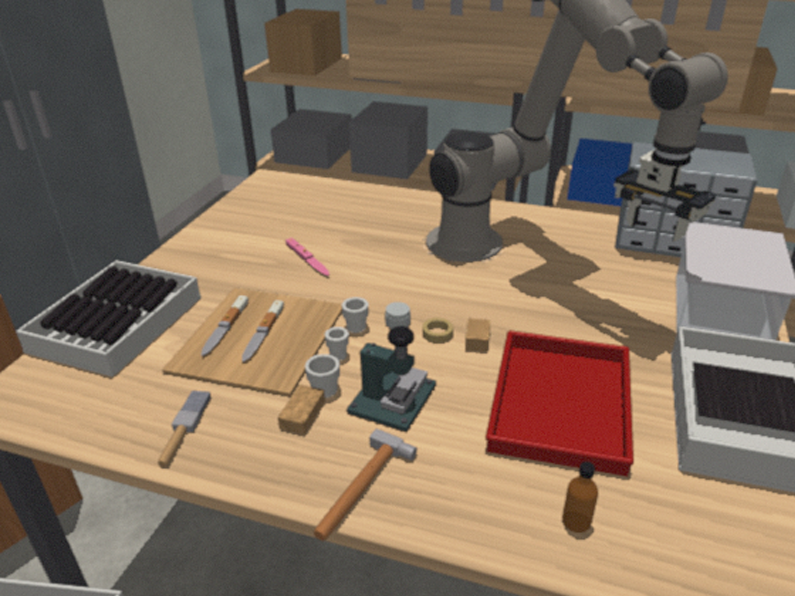

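View pics/side0.png

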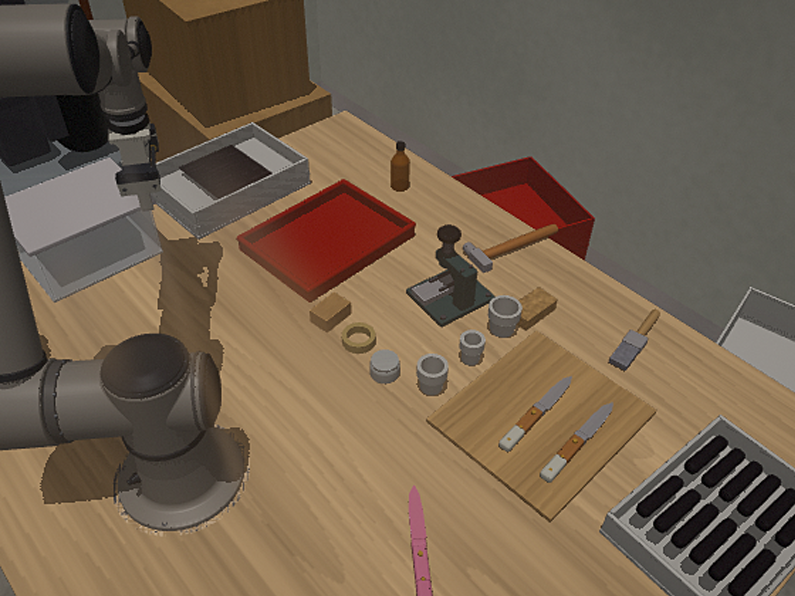

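The scene shows two knives on the board at the robot's right, at about (225,325) and (263,330). The three pots stand between the board and the press at (355,315), (337,345) and (323,375), and the tray is on the left. Next I'll measure from the depth data.

```bash
python3 - <<'E'
from h import *
# ortho from both; 1.25mm/px, x 0.2..0.8 (rows up), y 0.45..-0.5 (cols)
H=np.full((480,760),-1.);O=np.zeros((480,760,3),np.uint8)
for n in ['scene','side']:
    p,im,d=world(n); ok=(d>0)
    b=p[ok]; c=im[ok]
    r=((0.8-b[:,0])/0.00125).astype(int); k=((0.45-b[:,1])/0.00125).astype(int)
    m=(r>=0)&(r<480)&(k>=0)&(k<760)&(b[:,2]<0.2)&(b[:,2]>-.02)
    for i in np.where(m)[0][np.argsort(b[m,2])]:
        if b[i,2]>H[r[i],k[i]]-0.002:
            for a in (0,1):
                for e in (0,1):
                    if r[i]+a<480 and k[i]+e<760 and b[i,2]>H[r[i]+a,k[i]+e]: H[r[i]+a,k[i]+e]=b[i,2];O[r[i]+a,k[i]+e]=c[i]
for i in range(8): cv2.putText(O,f'{0.8-i*.08:.2f}',(0,i*64+8),0,.35,(0,255,0),1)
for i in range(9): cv2.putText(O,f'{0.45-i*.1:.2f}',(i*80,475),0,.35,(0,255,0),1); cv2.line(O,(i*80,470),(i*80,479),(0,255,0))
show(O,'ortho'); np.save('/tmp/H.npy',H)
for n in ['scene','side']:
    p,im,d=world(n); 
    t=p[(d>0)&(abs(p[...,2])<.01)&(p[...,0]>.3)&(p[...,0]<.75)&(abs(p[...,1])<.4)]; print(n,'bench z',np.median(t[:,2]))
    # knives: points 19..40mm within board zone
    x,y,z=p[...,0],p[...,1],p[...,2]
    m=((z>0.0165)&(z<.06)&(d>0)&(y<-.16)&(x>.35)&(x<.8)).astype(np.uint8)
    N,L,S,C=cv2.connectedComponentsWithStats(m)
    for i in range(1,N):
        if S[i,4]>60:
            q=p[L==i]; print(n,S[i],q.mean(0).round(3),q.min(0).round(3),q.max(0).round(3))
    red=(im[...,0]>90)&(im[...,1]<40)&(z<.06)&(z>-.01)&(d>0)&(y>0)&(y<.45)&(x<.9)&(x>.2); q=p[red]; print('red',np.percentile(q,0.5,axis=0),np.percentile(q,99.5,axis=0))
    r=q[q[:,2]>.037][:,:2]; print('rim minrect',cv2.minAreaRect(r.astype(np.float32)))
E
```

```text
scene bench z 0.001667573091676311
scene [  11  183  129   78 2741] [ 0.665 -0.644  0.045] [ 0.454 -0.804  0.017] [ 0.791 -0.548  0.06 ]
scene [141 207  33  44 359] [ 0.574 -0.416  0.026] [ 0.444 -0.456  0.017] [ 0.694 -0.398  0.039]
scene [170 211  29  44 353] [ 0.567 -0.325  0.026] [ 0.458 -0.362  0.017] [ 0.681 -0.307  0.036]
red [0.42455178 0.21245525 0.00110426] [0.75787318 0.44906139 0.04257591]
rim minrect ((0.5915207862854004, 0.3368678092956543), (0.3295886218547821, 0.2435959130525589), 3.4487271308898926)
side bench z 0.001027951587634357
side [303 263  12  12  74] [ 0.458 -0.166  0.044] [ 0.442 -0.173  0.017] [ 0.479 -0.16   0.06 ]
side [351 265  52  53 637] [ 0.551 -0.329  0.026] [ 0.452 -0.35   0.017] [ 0.676 -0.302  0.039]
side [380 283  52  57 686] [ 0.558 -0.42   0.026] [ 0.459 -0.44   0.017] [ 0.685 -0.393  0.04 ]
side [ 424  292  136  128 2340] [ 0.611 -0.621  0.042] [ 0.455 -0.727  0.017] [ 0.785 -0.551  0.06 ]
side [539 393  21  27  95] [ 0.579 -0.791  0.054] [ 0.537 -0.797  0.017] [ 0.627 -0.786  0.06 ]
red [ 0.4800843   0.20656031 -0.00099636] [0.74908156 0.44876431 0.04483139]
rim minrect ((0.598926305770874, 0.32827502489089966), (0.30020782351493835, 0.24965915083885193), 2.2201504707336426)
```

View pics/ortho.png

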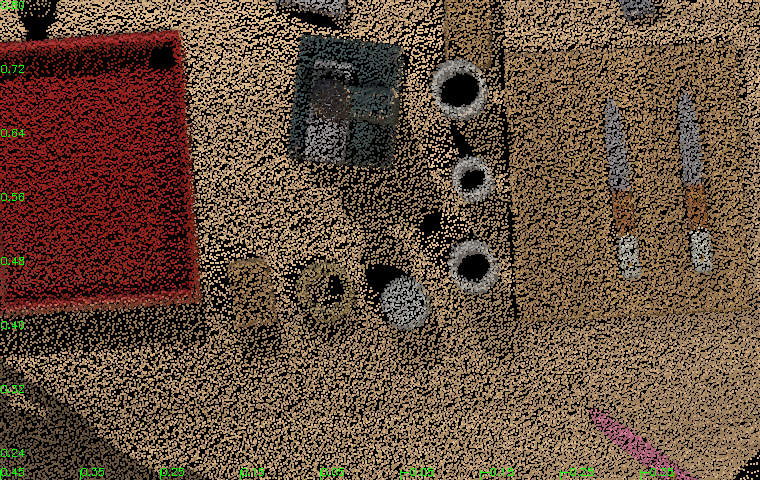

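Two knives on the board at y≈-0.33 and -0.42, tips away from the robot. Pots by their diameters: large (0.69,-0.125), small (0.58,-0.14), medium (0.47,-0.14). The press axis is near (0.68,0.03), and the tray centre near (0.59,0.33).

```bash
cat >> h.py <<'E'
def psi():
    T=toolT(); return np.degrees(np.arctan2(T[1,2],T[0,2]))
def rel(xyz,yaw=None):
    """shift to put TCP at xyz, tool z heading at yaw deg, in row units"""
    T=toolT(); d=T[:3,:3].T@(np.array(xyz)-T[:3,3])/0.04
    r=0 if yaw is None else -(((yaw-psi()+180)%360)-180)/10
    return dict(tx=round(d[0],3),ty=round(d[1],3),tz=round(d[2],3),roll=round(r,3))
E
python3 - <<'E'
from h import *
print(toolT().round(3),psi(),rel([.5,-.05,.36],0))
E
```

```text
[[-0.001  0.451  0.893  0.237]
 [-0.001  0.893 -0.451  0.468]
 [-1.    -0.001 -0.     0.251]
 [ 0.     0.     0.     1.   ]] -26.802612935078827 {'tx': np.float64(-2.712), 'ty': np.float64(-8.601), 'tz': np.float64(11.722), 'roll': np.float64(-2.68)}
```

```bash
python3 -m crank '[{"fingers":1,"tx":-2.7,"ty":-1,"tz":1.5,"roll":-0.5},{"fingers":1,"tx":-2.7,"ty":-2.2,"tz":3,"roll":-1},{"fingers":1,"tx":-2.7,"ty":-3.3,"tz":4.5,"roll":-1.5},{"fingers":1,"tx":-2.7,"ty":-4.4,"tz":6,"roll":-2},{"fingers":1,"tx":-2.7,"ty":-5.5,"tz":7.5,"roll":-2.7},{"fingers":1,"tx":-2.7,"ty":-6.6,"tz":9,"roll":-2.7},{"fingers":1,"tx":-2.7,"ty":-7.6,"tz":10.4,"roll":-2.7},{"fingers":1,"tx":-2.7,"ty":-8.6,"tz":11.7,"roll":-2.7}]' 40
python3 -m crank '[{"fingers":1},{"fingers":1},{"fingers":1},{"fingers":1},{"fingers":1},{"fingers":1},{"fingers":1},{"fingers":1}]'
python3 - <<'E'
from h import *
cap('wrist'); p,im,d=world('wrist'); show(im,'w1',None,1.42); print(toolT()[:3,3],psi(),observe()['contact_force'])
x,y,z=p[...,0],p[...,1],p[...,2]
t=z[(abs(z)<.01)&(d>0)]; print('bench',np.median(t))
k=(z>.160)&(z<.185)&(abs(y-.03)<.06)&(x>.55); q=p[k]; print('knob',len(q),q.mean(0),np.percentile(q[:,2],[50,95,99])); 
if len(q)>5: print(cv2.minEnclosingCircle(q[q[:,2]>np.percentile(q[:,2],90)-.006][:,:2].astype(np.float32)))
for nm,lo,hi in [('base',.010,.019),('anvil',.026,.034),('beam',.108,.119)]:
    m=(z>lo)&(z<hi)&(abs(y-.02)<.1)&(x>.56)&(x<.80); q=p[m]; print(nm,len(q),cv2.minAreaRect(q[:,:2].astype(np.float32)))
E
python3 - <<'E'
E
```

```text
time: 1.15
tool_pos: [0.4474, 0.0531, 0.3584]
tool_rot: [0.731, 1.57, 0.735]
contact_force: [1.2, 0.3, -0.1]
opening: 0.0919
[0.45029038 0.04682605 0.35780749] -0.10158903391909138 [ 2.67750936 -5.21711865  0.12632754]
bench 0.0019551300047907227invalid input at $[0]: expected keys fingers, tx, ty, tz, roll
<stdin>:5: RuntimeWarning: Mean of empty slice.
  ret = um.true_divide(
Traceback (most recent call last):
IndexError: index -1 is out of bounds for axis 0 with size 0
```

View pics/w1.png

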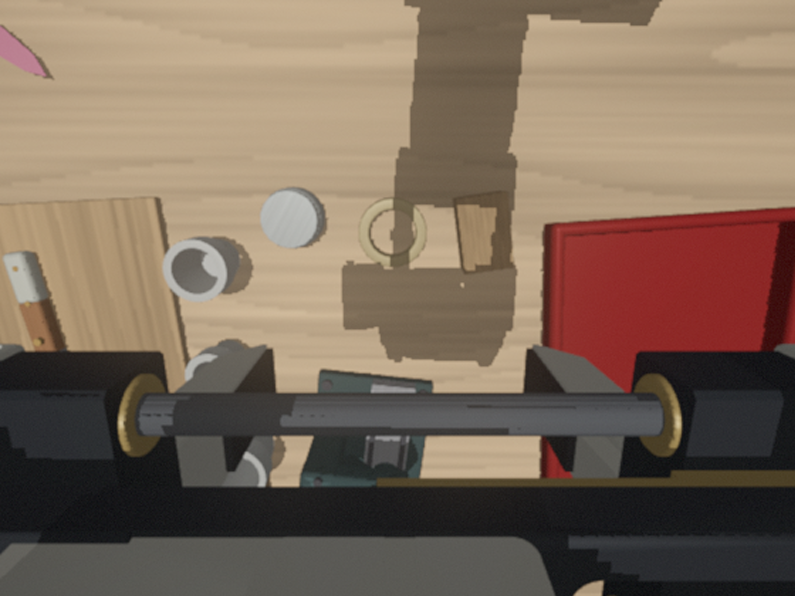

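The wrist view shows that the jaws hide everything ahead of the tool, so I have to look from the side. A quarter turn will put the press, pots and knives in the open half of the picture.

```bash
python3 - <<'E'
from h import *
print(rel([.62,.18,.36],90),observe()['qpos'].round(2))
E
```

```text
{'tx': np.float64(-0.065), 'ty': np.float64(3.337), 'tz': np.float64(4.237), 'roll': np.float64(-9.01)} [-0.06  0.14  1.5  -0.    1.5  -1.63]
```

```bash
python3 - <<'E'
from h import *
print(rel([.65,-.10,.36],-90))
E
python3 -m crank '[{"fingers":1,"tx":0,"ty":-0.6,"tz":0.8,"roll":1},{"fingers":1,"tx":0,"ty":-1.2,"tz":1.6,"roll":2},{"fingers":1,"tx":0,"ty":-1.8,"tz":2.4,"roll":3},{"fingers":1,"tx":0,"ty":-2.4,"tz":3.2,"roll":4},{"fingers":1,"tx":0,"ty":-3,"tz":4,"roll":5},{"fingers":1,"tx":0,"ty":-3.6,"tz":5,"roll":6},{"fingers":1,"tx":0,"ty":-3.6,"tz":5,"roll":7},{"fingers":1,"tx":0,"ty":-3.6,"tz":5,"roll":8}]' 40
python3 -m crank '[{"fingers":1,"tx":0,"ty":0,"tz":0,"roll":1},{"fingers":1,"tx":0,"ty":0,"tz":0,"roll":1},{"fingers":1,"tx":0,"ty":0,"tz":0,"roll":1},{"fingers":1,"tx":0,"ty":0,"tz":0,"roll":1},{"fingers":1,"tx":0,"ty":0,"tz":0,"roll":1},{"fingers":1,"tx":0,"ty":0,"tz":0,"roll":1},{"fingers":1,"tx":0,"ty":0,"tz":0,"roll":1},{"fingers":1,"tx":0,"ty":0,"tz":0,"roll":1}]' 40
cat > press.py <<'E'
from h import *
cap('wrist'); p,im,d=world('wrist'); show(im,'w2',None,1.42); print(toolT()[:3,3],psi())
x,y,z=p[...,0],p[...,1],p[...,2]
t=z[(abs(z)<.01)&(d>0)]; print('bench',np.median(t)); b=np.median(t)
for nm,lo,hi in [('base',.010,.019),('anvil',.026,.034),('beam',.108,.119),('knob',.166,.18)]:
    m=(z-b>lo)&(z-b<hi)&(y<.13)&(y>-.09)&(x>.56)&(x<.80); q=p[m]; print(nm,len(q))
    if len(q)>9: print(q.mean(0).round(4),np.percentile(q,1,axis=0).round(4),np.percentile(q,99,axis=0).round(4),cv2.minAreaRect(q[:,:2].astype(np.float32)))
E
python3 press.py
```

```text
{'tx': np.float64(-0.033), 'ty': np.float64(-3.662), 'tz': np.float64(4.999), 'roll': np.float64(8.99)}
time: 2.2
tool_pos: [0.6478, -0.0884, 0.3568]
tool_rot: [-2.051, 1.568, 2.833]
contact_force: [-0.3, 0.5, 0.5]
opening: 0.0916
time: 3.2
tool_pos: [0.6474, -0.0883, 0.3583]
tool_rot: [2.076, 1.571, 0.508]
contact_force: [-0.6, -0.3, 0.5]
opening: 0.0921
[ 0.64741584 -0.08823981  0.35833756] -89.79780743288454
bench 0.001788498417120532
base 4984
[0.6818 0.0092 0.0159] [ 0.5975 -0.0495  0.0132] [0.794  0.0876 0.0204] ((0.6968463659286499, 0.0265674889087677), (0.15902937948703766, 0.20326395332813263), 88.80647277832031)
anvil 2044
[0.6558 0.0411 0.0314] [0.6019 0.012  0.0279] [0.7991 0.0704 0.0339] ((0.701313853263855, 0.025201115757226944), (0.20225802063941956, 0.09888679534196854), 3.168116807937622)
beam 1842
[ 0.6701 -0.0107  0.1157] [ 0.6515 -0.0422  0.1118] [0.6886 0.0226 0.1202] ((0.67091965675354, -0.00902818888425827), (0.06883931159973145, 0.03601941093802452), 83.3444595336914)
knob 2480
[0.6754 0.0376 0.1732] [0.653  0.015  0.1684] [0.6985 0.0602 0.1755] ((0.6755383610725403, 0.037947751581668854), (0.04935435578227043, 0.04841221123933792), 88.6091537475586)
```

View pics/w2.png

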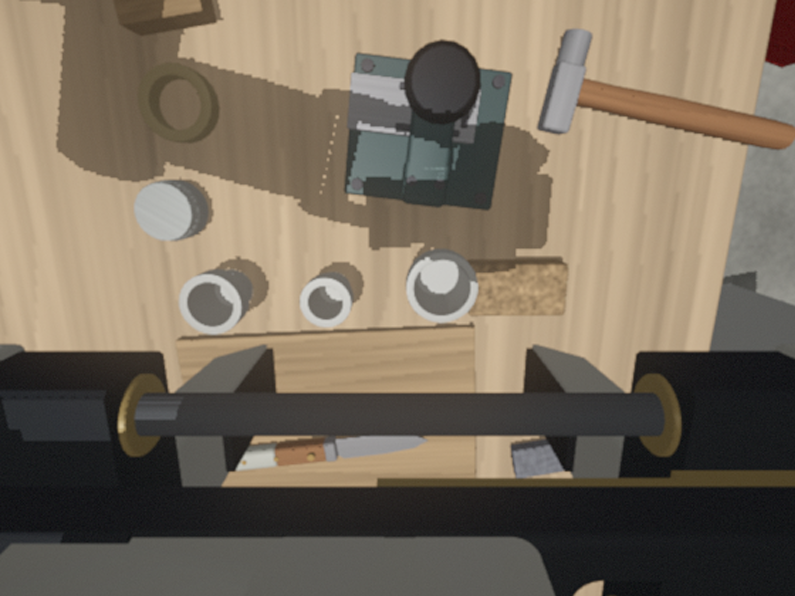

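Clear view now: knob at (442,82), fences below it, and pots medium (212,302), small (326,302) and large (442,285). Next I'll refine the press yaw and the pot centres.

```bash
python3 - <<'E'
from h import *
p,im,d=world('wrist'); x,y,z=p[...,0],p[...,1],p[...,2]-.0018
c=im.astype(int); f=lambda q: cv2.minAreaRect(q[:,:2].astype(np.float32))
reg=(y<.12)&(y>-.075)&(x>.58)&(x<.77)
base=reg&(z>.008)&(z<.02)&(c[...,1]-c[...,0]>3); q=p[base]; print('base',len(q),f(q))
knob=reg&(z>.163)&(z<.18); print('knob',cv2.minEnclosingCircle(p[knob][:,:2].astype(np.float32)))
# press frame dims check
a=np.radians(-6.7)
R2=np.array([[np.cos(a),np.sin(a)],[-np.sin(a),np.cos(a)]])
o=np.array([.6755,.0378])
for nm,m in [('base',base),('beam',reg&(z>.108)&(z<.118)),('anvil',reg&(z>.027)&(z<.033)&(y>0)&(abs(c[...,1]-c[...,0])<12)),('fence',reg&(z>.034)&(z<.040)&(y>0))]:
    q=(p[m][:,:2]-o)@R2.T*1000; print(nm,len(q),np.percentile(q,[1,5,50,95,99],axis=0).round(1).T.tolist())
for nm,h,r in [('L',.066,.034),('M',.064,.030),('S',.060,.025)]:
    x0,y0={'L':(.69,-.125),'M':(.468,-.142),'S':(.577,-.142)}[nm]
    m=(np.hypot(x-x0,y-y0)<.045)&(abs(z-h)<.004); q=p[m]; cc,rr=cv2.minEnclosingCircle(q[:,:2].astype(np.float32)); print(nm,len(q),np.round(cc,4),round(rr,4),q.mean(0).round(4))
E
```

```text
base 3911 ((0.6738705039024353, 0.0180836021900177), (0.12710128724575043, 0.14660358428955078), 84.0760726928711)
knob ((0.675852358341217, 0.03810321167111397), 0.024932555854320526)
base 3911 [[-70.6, -64.8, 33.9, 69.9, 72.5], [-81.7, -74.5, -36.1, 38.5, 42.2]]
beam 1806 [[-16.4, -15.1, 0.2, 16.2, 17.8], [-80.5, -77.6, -48.1, -20.5, -16.8]]
anvil 1830 [[-73.5, -71.0, -43.6, 42.0, 44.9], [-23.3, -21.8, -2.0, 21.1, 23.5]]
fence 127 [[-28.7, -28.3, -16.3, 36.3, 36.7], [-20.2, -19.7, -14.7, 17.8, 20.0]]
L 779 [ 0.6893 -0.1228] 0.0342 [ 0.6893 -0.122   0.0677]
M 756 [ 0.468  -0.1399] 0.0306 [ 0.4682 -0.1391  0.0653]
S 582 [ 0.5779 -0.139 ] 0.0251 [ 0.578  -0.1384  0.0616]
```

Press: axis (0.6755, 0.0378), yaw −6.3°. All its dimensions check. Now I'll look at the knives.

```bash
python3 - <<'E'
from h import *
print(rel([.63,-.36,.34],5))
E
python3 -m crank '[{"fingers":0.3,"tx":0,"ty":0,"tz":1,"roll":-1},{"fingers":0.3,"tx":0,"ty":0,"tz":2,"roll":-2},{"fingers":0.3,"tx":0.1,"ty":0,"tz":3,"roll":-3},{"fingers":0.3,"tx":0.2,"ty":-0.1,"tz":4,"roll":-4},{"fingers":0.3,"tx":0.3,"ty":-0.2,"tz":5,"roll":-5},{"fingers":0.3,"tx":0.4,"ty":-0.4,"tz":6,"roll":-6},{"fingers":0.3,"tx":0.4,"ty":-0.4,"tz":6.8,"roll":-7},{"fingers":0.3,"tx":0.4,"ty":-0.4,"tz":6.8,"roll":-8}]' 40
python3 -m crank '[{"fingers":0.3,"tx":0,"ty":0,"tz":0,"roll":-1},{"fingers":0.3,"tx":0,"ty":0,"tz":0,"roll":-1.5},{"fingers":0.3,"tx":0,"ty":0,"tz":0,"roll":-1.5},{"fingers":0.3,"tx":0,"ty":0,"tz":0,"roll":-1.5},{"fingers":0.3,"tx":0,"ty":0,"tz":0,"roll":-1.5},{"fingers":0.3,"tx":0,"ty":0,"tz":0,"roll":-1.5},{"fingers":0.3,"tx":0,"ty":0,"tz":0,"roll":-1.5},{"fingers":0.3,"tx":0,"ty":0,"tz":0,"roll":-1.5}]' 40
cat > knives.py <<'E'
from h import *
import sys
cap('wrist'); p,im,d=world('wrist'); show(im,sys.argv[1],None,1.42); print(toolT()[:3,3],psi())
x,y,z=p[...,0],p[...,1],p[...,2]
m=((z>.0255)&(z<.040)&(d>0)&(y<-.18)&(y>-.54)&(x>.3)&(x<.75)).astype(np.uint8)
print('board z',np.median(z[(abs(z-.013)<.006)&(y<-.2)&(x>.42)&(x<.7)]))
N,L,S,C=cv2.connectedComponentsWithStats(m)
for i in range(1,N):
    if S[i,4]>80:
        q=p[L==i]; top=q[q[:,2]<.0345]
        r=cv2.minAreaRect(top[:,:2].astype(np.float32)); bx=cv2.boxPoints(r)
        print(S[i].tolist(),'z',np.median(q[:,2]).round(4),'c',np.round(r[0],4),'size',np.round(r[1],4),'ang',round(r[2],2),'mean',top.mean(0).round(4))
E
python3 knives.py k1
```

```text
{'tx': np.float64(0.458), 'ty': np.float64(-0.459), 'tz': np.float64(6.792), 'roll': np.float64(-9.48)}
time: 4.25
tool_pos: [0.6315, -0.3633, 0.341]
tool_rot: [3.051, 1.57, 2.882]
contact_force: [-1.0, 0.9, -1.4]
opening: 0.0597
time: 5.25
tool_pos: [0.6323, -0.3603, 0.3423]
tool_rot: [1.134, 1.571, 1.225]
contact_force: [0.4, 0.1, 0.5]
opening: 0.0598
[ 0.63235363 -0.36025292  0.34226466] 5.1949648689236145
board z 0.013540074827227605
[231, 35, 23, 101, 1839] z 0.0314 c [ 0.5239 -0.4219] size [0.1217 0.024 ] ang 6.48 mean [ 0.5213 -0.4217  0.0312]
[303, 35, 20, 101, 1857] z 0.0313 c [ 0.5159 -0.3312] size [0.1215 0.0242] ang 7.01 mean [ 0.5137 -0.3315  0.0311]
```

View pics/k1.png

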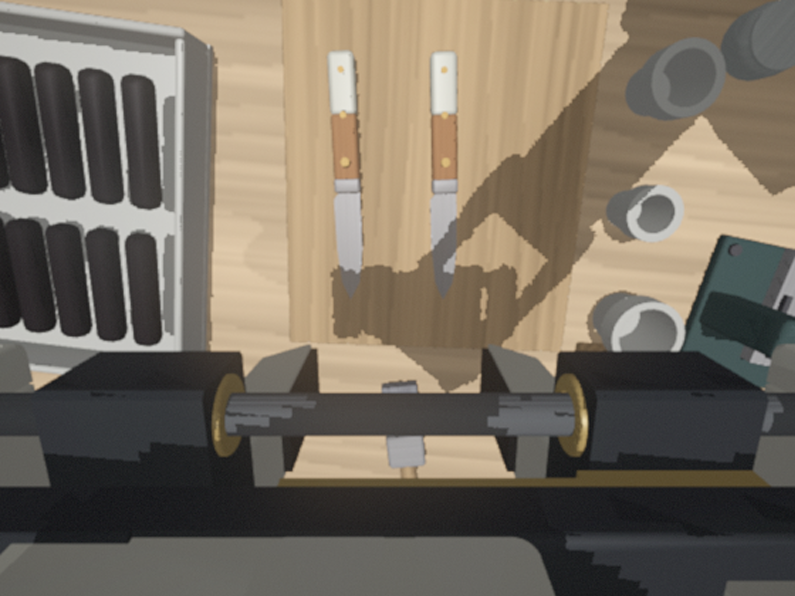

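Both handles measure 122 × 24 mm. First I'll take the nearer knife, centre (0.516,-0.331), yaw 7°, gripping it 36 mm behind centre.

```bash
python3 - <<'E'
from h import *
print(rel([.4802,-.3356,.10],7.0))
E
```

```text
{'tx': np.float64(6.057), 'ty': np.float64(0.958), 'tz': np.float64(-3.733), 'roll': np.float64(-0.181)}
```

```bash
python3 -m crank '[{"fingers":0.3,"tx":0.5,"ty":0.3,"tz":-1.2,"roll":-0.18},{"fingers":0.3,"tx":1.5,"ty":0.6,"tz":-2.4,"roll":-0.18},{"fingers":0.3,"tx":2.8,"ty":0.96,"tz":-3.73,"roll":-0.18},{"fingers":0.3,"tx":4.2,"ty":0.96,"tz":-3.73,"roll":-0.18},{"fingers":0.3,"tx":5.4,"ty":0.96,"tz":-3.73,"roll":-0.18},{"fingers":0.3,"tx":6.06,"ty":0.96,"tz":-3.73,"roll":-0.18},{"fingers":0.3,"tx":6.06,"ty":0.96,"tz":-3.73,"roll":-0.18},{"fingers":0.3,"tx":6.06,"ty":0.96,"tz":-3.73,"roll":-0.18}]' 40
python3 - <<'E'
from h import *
print(rel([.4802,-.3356,.04],7.0))
E
```

```text
time: 6.3
tool_pos: [0.4811, -0.3362, 0.1013]
tool_rot: [-0.824, 1.568, -0.702]
contact_force: [0.0, -0.2, 1.4]
opening: 0.0597
{'tx': np.float64(1.533), 'ty': np.float64(0.019), 'tz': np.float64(-0.022), 'roll': np.float64(-0.0)}
```

```bash
python3 -m crank '[{"fingers":0.3,"tx":0.7,"ty":0,"tz":0,"roll":0},{"fingers":0.3,"tx":1.3,"ty":0,"tz":0,"roll":0},{"fingers":0.3,"tx":1.52,"ty":0,"tz":0,"roll":0},{"fingers":0.3,"tx":1.52,"ty":0,"tz":0,"roll":0},{"fingers":-1,"tx":1.52,"ty":0,"tz":0,"roll":0},{"fingers":-1,"tx":1.52,"ty":0,"tz":0,"roll":0},{"fingers":-1,"tx":1.52,"ty":0,"tz":0,"roll":0},{"fingers":-1,"tx":1.52,"ty":0,"tz":0,"roll":0}]' 55
python3 -m crank '[{"fingers":-1,"tx":0,"ty":0,"tz":0,"roll":0},{"fingers":-1,"tx":0,"ty":0,"tz":0,"roll":0},{"fingers":-1,"tx":-0.3,"ty":0,"tz":0,"roll":0},{"fingers":-1,"tx":-0.7,"ty":0,"tz":0,"roll":0},{"fingers":-1,"tx":-1.2,"ty":0,"tz":0,"roll":0},{"fingers":-1,"tx":-1.8,"ty":0,"tz":0,"roll":0},{"fingers":-1,"tx":-2.4,"ty":0,"tz":0,"roll":0},{"fingers":-1,"tx":-2.4,"ty":0,"tz":0,"roll":0}]' 55
python3 - <<'E'
from h import *
cap('scene');cap('side')
a=world('scene')[1];b=world('side')[1]
show(np.hstack([a[170:310,120:320],b[230:370,300:500]]),'lift1',None,2)
print(rel([.45,.06,.16],-6.3),observe()['qpos'].round(2))
E
```

```text
time: 7.3
tool_pos: [0.4804, -0.3356, 0.0393]
tool_rot: [-0.474, 1.571, -0.352]
contact_force: [0.9, 0.8, 0.9]
opening: 0.0245
time: 8.3
tool_pos: [0.4813, -0.3364, 0.1378]
tool_rot: [-0.849, 1.565, -0.726]
contact_force: [0.2, -0.4, -1.3]
opening: 0.0236
{'tx': np.float64(-0.623), 'ty': np.float64(9.902), 'tz': np.float64(0.457), 'roll': np.float64(1.33)} [-0.74  0.56  1.51  0.    1.07 -2.43]
```

View pics/lift1.png

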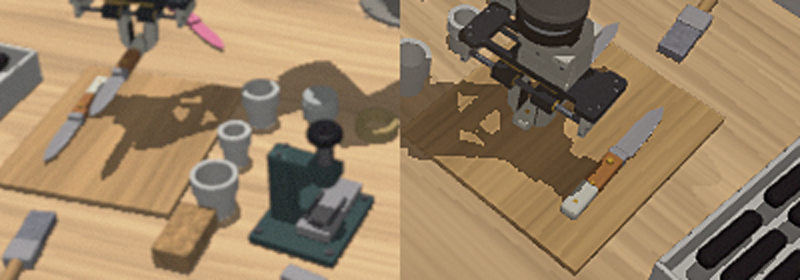

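Knife 1 is held. Before carrying it I'll measure its droop.

```bash
python3 - <<'E'
from h import *
T=toolT(); k=T[:2,2]/np.linalg.norm(T[:2,2]); n=np.array([-k[1],k[0]])
for c in ['scene','side']:
    p,im,d=world(c); rr=(p[...,:2]-T[:2,3]); u=rr@k; v=rr@n
    m=(abs(v)<.025)&(u>.04)&(u<.22)&(p[...,2]>.06)&(p[...,2]<.16)
    for a in np.arange(.04,.22,.03):
        s=m&(u>=a)&(u<a+.03); 
        if s.sum()>5: print(c,round(a+.015,3),s.sum(),'z',np.median(p[s][:,2]).round(4),'v',np.median(v[s]).round(4),'umax',u[s].max().round(3))
E
python3 -m crank '[{"fingers":-1,"tx":-0.6,"ty":1.2,"tz":0,"roll":0.2},{"fingers":-1,"tx":-0.6,"ty":2.4,"tz":0,"roll":0.4},{"fingers":-1,"tx":-0.6,"ty":3.7,"tz":0,"roll":0.6},{"fingers":-1,"tx":-0.6,"ty":5,"tz":0,"roll":0.8},{"fingers":-1,"tx":-0.6,"ty":6.3,"tz":0,"roll":1},{"fingers":-1,"tx":-0.6,"ty":7.6,"tz":0.1,"roll":1.2},{"fingers":-1,"tx":-0.6,"ty":8.8,"tz":0.3,"roll":1.33},{"fingers":-1,"tx":-0.6,"ty":9.8,"tz":0.46,"roll":1.33}]'
python3 - <<'E'
from h import *
import time
# grip target press x=-225 line
o=np.array([.6755,.0378]);a=np.radians(-6.3);ux=np.array([np.cos(a),np.sin(a)])
g=o-.235*ux; print(g,toolT()[:3,3],rel([*g,.16],-6.3))
E
```

```text
scene 0.055 53 z 0.1284 v 0.0031 umax 0.069
scene 0.085 70 z 0.1267 v 0.0017 umax 0.1
scene 0.115 52 z 0.1215 v -0.003 umax 0.129
scene 0.145 49 z 0.1207 v -0.0052 umax 0.16
scene 0.175 44 z 0.121 v -0.0027 umax 0.189
scene 0.205 6 z 0.1212 v -0.0027 umax 0.203
side 0.115 8 z 0.1181 v -0.012 umax 0.13
side 0.145 44 z 0.1182 v -0.0075 umax 0.16
side 0.175 58 z 0.1184 v -0.0028 umax 0.189
time: 9.4
tool_pos: [0.4499, 0.0576, 0.1582]
tool_rot: [3.113, 1.569, 3.004]
contact_force: [1.6, -0.0, -1.8]
opening: 0.0234
[0.44191918 0.06358756] [0.44992925 0.05759568 0.1581956 ] {'tx': np.float64(-0.045), 'ty': np.float64(0.127), 'tz': np.float64(-0.216), 'roll': np.float64(0.002)}
```

There is no droop, and the tip is 203 mm ahead as expected. Next I'll lower it to sliding height in front of the press and slide it in.

```bash
python3 -m crank '[{"fingers":-1,"tx":0,"ty":0.13,"tz":-0.22,"roll":0},{"fingers":-1,"tx":0.7,"ty":0.13,"tz":-0.22,"roll":0},{"fingers":-1,"tx":1.5,"ty":0.13,"tz":-0.22,"roll":0},{"fingers":-1,"tx":2.13,"ty":0.13,"tz":-0.22,"roll":0},{"fingers":-1,"tx":2.13,"ty":0.13,"tz":-0.22,"roll":0},{"fingers":-1,"tx":2.13,"ty":0.13,"tz":-0.22,"roll":0},{"fingers":-1,"tx":2.13,"ty":0.13,"tz":-0.22,"roll":0},{"fingers":-1,"tx":2.13,"ty":0.13,"tz":-0.22,"roll":0}]'
python3 - <<'E'
from h import *
o=np.array([.6755,.0378]);a=np.radians(-6.3);ux=np.array([np.cos(a),np.sin(a)])
print(rel([*(o-.069*ux),.073],-6.3))
E
```

```text
time: 10.4
tool_pos: [0.4431, 0.0619, 0.0746]
tool_rot: [0.111, 1.569, 0.001]
contact_force: [-0.1, -0.7, -0.7]
opening: 0.0238
{'tx': np.float64(0.048), 'ty': np.float64(0.04), 'tz': np.float64(4.117), 'roll': np.float64(-0.0)}
```

```bash
python3 -m crank '[{"fingers":-1,"tx":0.04,"ty":0.04,"tz":0.6,"roll":0},{"fingers":-1,"tx":0.04,"ty":0.04,"tz":1.3,"roll":0},{"fingers":-1,"tx":0.04,"ty":0.04,"tz":2,"roll":0},{"fingers":-1,"tx":0.04,"ty":0.04,"tz":2.7,"roll":0},{"fingers":-1,"tx":0.04,"ty":0.04,"tz":3.4,"roll":0},{"fingers":-1,"tx":0.04,"ty":0.04,"tz":4,"roll":0},{"fingers":-1,"tx":0.04,"ty":0.04,"tz":4.12,"roll":0},{"fingers":-1,"tx":0.04,"ty":0.04,"tz":4.12,"roll":0}]'
python3 - <<'E'
from h import *
o=np.array([.6755,.0378]);a=np.radians(-6.3);ux=np.array([np.cos(a),np.sin(a)])
print(rel([*(o-.069*ux),.058],-6.3))
cap('scene');cap('side')
a=world('scene')[1];b=world('side')[1]
show(np.hstack([a[210:310,220:330],b[140:240,270:380]]),'ins1',None,3.5)
E
```

```text
time: 11.4
tool_pos: [0.606, 0.0455, 0.0722]
tool_rot: [3.096, 1.57, 2.986]
contact_force: [-0.8, 0.1, -1.8]
opening: 0.0232
{'tx': np.float64(0.355), 'ty': np.float64(-0.001), 'tz': np.float64(0.024), 'roll': np.float64(0.0)}
```

View pics/ins1.png

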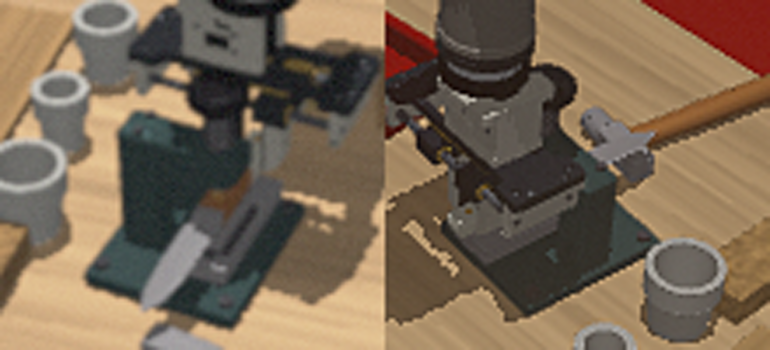

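The knife is over the anvil under the plunger. I'll check the blade's alignment in the press frame before lowering.

```bash
cat > al.py <<'E'
from h import *
import sys
o=np.array([.6755,.0378]);a=np.radians(-6.3);ux=np.array([np.cos(a),np.sin(a)]);uy=np.array([-ux[1],ux[0]])
p,im,d=world('scene'); r=p[...,:2]-o; X=r@ux; Y=r@uy; Z=p[...,2]
lo,hi=float(sys.argv[1]),float(sys.argv[2])
m=(X>.05)&(X<.16)&(abs(Y)<.03)&(Z>lo)&(Z<hi); print(m.sum(),'blade Xmax',X[m].max())
for q in (.05,.07,.09,.11): 
    s=m&(X>q)&(X<q+.02); print(q,(Y[s].min()*1e3).round(1),(Y[s].max()*1e3).round(1),'Z',np.median(Z[s]).round(4))
s=(abs(Y)<.03)&(Z>.036)&(Z<.044)&(X>-.04)&(X<.04); print('fence?',np.percentile(Y[s],[2,98]))
b=(X>-.075)&(X<.075)&(Z>.008)&(Z<.022)&(Y<.06)&(Y>-.1)&(im[...,1].astype(int)-im[...,0]>3)
print('base',np.percentile(X[b],[1,99]),np.percentile(Y[b],[1,99]),np.median(Z[b]))
E
python3 al.py .04 .075
```

```text
174 blade Xmax 0.13212009942580566
0.05 -13.9 10.5 Z 0.0545
0.07 -14.2 11.5 Z 0.0546
0.09 -13.4 9.5 Z 0.0546
0.11 -11.4 7.3 Z 0.054
fence? [0.00955738 0.01994429]
base [-0.05952831  0.07464295] [-0.07887974  0.04451351] 0.013898333153153697
```

```bash
python3 -m crank '[{"fingers":-1,"tx":0,"ty":0.02,"tz":0.02,"roll":0},{"fingers":-1,"tx":0.1,"ty":0.02,"tz":0.02,"roll":0},{"fingers":-1,"tx":0.2,"ty":0.02,"tz":0.02,"roll":0},{"fingers":-1,"tx":0.28,"ty":0.02,"tz":0.02,"roll":0},{"fingers":-1,"tx":0.33,"ty":0.02,"tz":0.02,"roll":0},{"fingers":-1,"tx":0.35,"ty":0.02,"tz":0.02,"roll":0},{"fingers":-1,"tx":0.35,"ty":0.02,"tz":0.02,"roll":0},{"fingers":-1,"tx":0.35,"ty":0.02,"tz":0.02,"roll":0}]'
python3 -c "
from h import *
cap('scene')"; python3 al.py .03 .06
```

```text
time: 12.5
tool_pos: [0.6076, 0.0461, 0.0584]
tool_rot: [0.236, 1.571, 0.126]
contact_force: [0.1, -0.4, 0.1]
opening: 0.0236
176 blade Xmax 0.13228978599603403
0.05 -14.5 11.2 Z 0.0413
0.07 -13.0 10.6 Z 0.0412
0.09 -12.5 9.7 Z 0.041
0.11 -9.9 7.1 Z 0.0404
fence? [-0.02020352  0.01919082]
base [-0.05888303  0.07426757] [-0.07726136  0.0444209 ] 0.014023713278243144
```

Blade height 41 mm means it is seated. Now release, back off, and go above the plunger with closed jaws.

```bash
python3 -m crank '[{"fingers":-0.1,"tx":0,"ty":0,"tz":0,"roll":0},{"fingers":-0.1,"tx":0,"ty":0,"tz":0,"roll":0},{"fingers":-0.1,"tx":0,"ty":0,"tz":0,"roll":0},{"fingers":-0.1,"tx":0,"ty":0,"tz":0,"roll":0},{"fingers":-0.1,"tx":0,"ty":0,"tz":-0.4,"roll":0},{"fingers":-0.1,"tx":-0.5,"ty":0,"tz":-0.75,"roll":0},{"fingers":-0.1,"tx":-2,"ty":0,"tz":-0.75,"roll":0},{"fingers":-0.1,"tx":-3.5,"ty":0,"tz":-0.75,"roll":0}]'
python3 -m crank '[{"fingers":-1,"tx":-0.7,"ty":0,"tz":0,"roll":0},{"fingers":-1,"tx":-0.7,"ty":0,"tz":0.5,"roll":0},{"fingers":-1,"tx":-0.7,"ty":0,"tz":1.2,"roll":0},{"fingers":-1,"tx":-0.7,"ty":0,"tz":1.9,"roll":0},{"fingers":-1,"tx":-0.7,"ty":0,"tz":2.4,"roll":0},{"fingers":-1,"tx":-0.7,"ty":0,"tz":2.4,"roll":0},{"fingers":-1,"tx":-0.7,"ty":0,"tz":2.4,"roll":0},{"fingers":-1,"tx":-0.7,"ty":0,"tz":2.4,"roll":0}]'
python3 - <<'E'
from h import *
print(rel([.6755,.0378,.171],-6.3),observe()['contact_force'])
E
```

```text
time: 13.55
tool_pos: [0.5772, 0.0494, 0.1997]
tool_rot: [3.129, 1.57, 3.019]
contact_force: [1.4, -0.4, -0.6]
opening: 0.0412
time: 14.55
tool_pos: [0.6725, 0.039, 0.2266]
tool_rot: [2.397, 1.571, 2.287]
contact_force: [-0.4, -0.3, 0.2]
opening: 0.0003
{'tx': np.float64(1.391), 'ty': np.float64(-0.023), 'tz': np.float64(0.079), 'roll': np.float64(0.001)} [-0.37585207 -0.33885278  0.18149252]
```

```bash
python3 -m crank '[{"fingers":-1,"tx":0.4,"ty":0,"tz":0.08,"roll":0},{"fingers":-1,"tx":0.7,"ty":0,"tz":0.08,"roll":0},{"fingers":-1,"tx":0.9,"ty":0,"tz":0.08,"roll":0},{"fingers":-1,"tx":1.05,"ty":0,"tz":0.08,"roll":0},{"fingers":-1,"tx":1.2,"ty":0,"tz":0.08,"roll":0},{"fingers":-1,"tx":1.3,"ty":0,"tz":0.08,"roll":0},{"fingers":-1,"tx":1.37,"ty":0,"tz":0.08,"roll":0},{"fingers":-1,"tx":1.37,"ty":0,"tz":0.08,"roll":0}]'
```

```text
time: 15.55
tool_pos: [0.6759, 0.0385, 0.1734]
tool_rot: [-0.138, 1.57, -0.248]
contact_force: [-4.9, 1.0, 13.2]
opening: 0.0004
```

```bash
python3 -m crank '[{"fingers":-1,"tx":0.05,"ty":0,"tz":0,"roll":0},{"fingers":-1,"tx":0.07,"ty":0,"tz":0,"roll":0},{"fingers":-1,"tx":0.09,"ty":0,"tz":0,"roll":0},{"fingers":-1,"tx":0.1,"ty":0,"tz":0,"roll":0},{"fingers":-1,"tx":0.1,"ty":0,"tz":0,"roll":0},{"fingers":-1,"tx":0.1,"ty":0,"tz":0,"roll":0},{"fingers":-1,"tx":0.1,"ty":0,"tz":0,"roll":0},{"fingers":-1,"tx":0.1,"ty":0,"tz":0,"roll":0}]'
```

```text
time: 16.55
tool_pos: [0.676, 0.0386, 0.1712]
tool_rot: [-0.035, 1.569, -0.145]
contact_force: [-9.5, 0.1, 20.3]
opening: 0.0003
```

```bash
python3 -m crank '[{"fingers":-1,"tx":0.02,"ty":0,"tz":0,"roll":0},{"fingers":-1,"tx":0.04,"ty":0,"tz":0,"roll":0},{"fingers":-1,"tx":0.04,"ty":0,"tz":0,"roll":0},{"fingers":-1,"tx":0.04,"ty":0,"tz":0,"roll":0},{"fingers":-1,"tx":0.04,"ty":0,"tz":0,"roll":0},{"fingers":-1,"tx":0.04,"ty":0,"tz":0,"roll":0},{"fingers":-1,"tx":0.04,"ty":0,"tz":0,"roll":0},{"fingers":-1,"tx":0.04,"ty":0,"tz":0,"roll":0}]'
```

```text
time: 17.55
tool_pos: [0.676, 0.0386, 0.1711]
tool_rot: [-0.028, 1.568, -0.138]
contact_force: [-11.7, -0.2, 27.5]
opening: 0.0007
```

The position holds while the force rises, so it is at the solid stop. Next I'll back off and regrip.

```bash
python3 -m crank '[{"fingers":-1,"tx":-0.4,"ty":0,"tz":0,"roll":0},{"fingers":-1,"tx":-0.9,"ty":0,"tz":0,"roll":0},{"fingers":-1,"tx":-1.4,"ty":0,"tz":0,"roll":0},{"fingers":-1,"tx":-1.4,"ty":0,"tz":-0.6,"roll":0},{"fingers":-0.1,"tx":-1.4,"ty":0,"tz":-1.5,"roll":0},{"fingers":-0.1,"tx":-1.4,"ty":0,"tz":-2.2,"roll":0},{"fingers":-0.1,"tx":-1.4,"ty":0,"tz":-2.5,"roll":0},{"fingers":-0.1,"tx":-1.4,"ty":0,"tz":-2.5,"roll":0}]'
python3 - <<'E'
from h import *
cap('scene'); print(rel([.5772,.0494,.0590],-6.3))
E
python3 al.py .03 .06
```

```text
time: 18.55
tool_pos: [0.5769, 0.0495, 0.2221]
tool_rot: [0.176, 1.57, 0.066]
contact_force: [0.3, -0.1, 0.2]
opening: 0.0356
{'tx': np.float64(4.075), 'ty': np.float64(-0.002), 'tz': np.float64(-0.012), 'roll': np.float64(-0.0)}
179 blade Xmax 0.13349739101371388
0.05 -14.7 13.5 Z 0.0391
0.07 -13.4 12.6 Z 0.0397
0.09 -11.6 9.9 Z 0.0399
0.11 -10.5 8.0 Z 0.04
fence? [-0.01900111  0.02072265]
base [-0.05894552  0.07460964] [-0.07777465  0.04436095] 0.014046217549119056
```

```bash
python3 -m crank '[{"fingers":-0.1,"tx":1.2,"ty":0,"tz":0,"roll":0},{"fingers":-0.1,"tx":2.5,"ty":0,"tz":0,"roll":0},{"fingers":-0.1,"tx":3.5,"ty":0,"tz":0,"roll":0},{"fingers":-0.1,"tx":4.07,"ty":0,"tz":0,"roll":0},{"fingers":-0.1,"tx":4.07,"ty":0,"tz":0.3,"roll":0},{"fingers":-0.1,"tx":4.07,"ty":0,"tz":0.76,"roll":0},{"fingers":-0.1,"tx":4.07,"ty":0,"tz":0.76,"roll":0},{"fingers":-1,"tx":4.07,"ty":0,"tz":0.76,"roll":0}]' 55
python3 -m crank '[{"fingers":-1,"tx":0,"ty":0,"tz":0,"roll":0},{"fingers":-1,"tx":0,"ty":0,"tz":0,"roll":0},{"fingers":-1,"tx":0,"ty":0,"tz":0,"roll":0},{"fingers":-1,"tx":-0.2,"ty":0,"tz":0,"roll":0},{"fingers":-1,"tx":-0.36,"ty":0,"tz":0,"roll":0},{"fingers":-1,"tx":-0.36,"ty":0,"tz":0,"roll":0},{"fingers":-1,"tx":-0.36,"ty":0,"tz":-0.3,"roll":0},{"fingers":-1,"tx":-0.36,"ty":0,"tz":-0.8,"roll":0}]'
python3 -m crank '[{"fingers":-1,"tx":0,"ty":0,"tz":-0.8,"roll":0},{"fingers":-1,"tx":0,"ty":0,"tz":-1.6,"roll":0},{"fingers":-1,"tx":0,"ty":0,"tz":-2.4,"roll":0},{"fingers":-1,"tx":0,"ty":0,"tz":-3.2,"roll":0},{"fingers":-1,"tx":0,"ty":0,"tz":-3.4,"roll":0},{"fingers":-1,"tx":-1,"ty":0,"tz":-3.4,"roll":0},{"fingers":-1,"tx":-2.1,"ty":0,"tz":-3.4,"roll":0},{"fingers":-1,"tx":-2.1,"ty":0,"tz":-3.4,"roll":0}]'
python3 - <<'E'
from h import *
cap('scene'); cap('side')
x,im,d=world('scene')
T=toolT(); k=T[:2,2]/np.linalg.norm(T[:2,2]); n=np.array([-k[1],k[0]])
p=x; rr=(p[...,:2]-T[:2,3]); u=rr@k; v=rr@n
m=(abs(v)<.03)&(u>.03)&(u<.23)&(p[...,2]>.09)&(p[...,2]<.16)
for a in np.arange(.04,.22,.03):
    s=m&(u>=a)&(u<a+.03)
    if s.sum()>5: print(round(a+.015,3),s.sum(),'z',np.median(p[s][:,2]).round(4),'v',np.median(v[s]).round(4),'umax',u[s].max().round(3))
# tray fit both cams
for c in ['scene','side']:
    p,im,d=world(c); i=im.astype(int)
    red=(i[...,0]>1.8*i[...,1]+20)&(i[...,1]<60)&(d>0)&(p[...,1]>.15)&(p[...,1]<.6)&(p[...,0]>.3)&(p[...,0]<.85)&(abs(p[...,2]-.02)<.03)
    q=p[red]; print(c,len(q),cv2.minAreaRect(q[:,:2].astype(np.float32)))
    f=q[q[:,2]<.012]; print('floor z',np.median(f[:,2]),cv2.minAreaRect(f[:,:2].astype(np.float32)))
E
```

```text
time: 19.6
tool_pos: [0.6074, 0.0461, 0.0597]
tool_rot: [0.178, 1.57, 0.068]
contact_force: [-0.1, -0.1, -0.6]
opening: 0.0353
time: 20.6
tool_pos: [0.5742, 0.0498, 0.073]
tool_rot: [3.063, 1.57, 2.953]
contact_force: [-0.1, -0.6, -0.7]
opening: 0.0236
time: 21.6
tool_pos: [0.4426, 0.0645, 0.1604]
tool_rot: [0.091, 1.563, -0.019]
contact_force: [-0.4, 0.0, -1.3]
opening: 0.0234
0.055 52 z 0.1478 v 0.0042 umax 0.07
0.085 63 z 0.1476 v 0.0021 umax 0.1
0.115 68 z 0.1421 v -0.0011 umax 0.13
0.145 61 z 0.1414 v -0.0011 umax 0.16
0.175 39 z 0.1415 v 0.0011 umax 0.188
scene 8218 ((0.5865354537963867, 0.34017089009284973), (0.34042108058929443, 0.252654492855072), 4.201679229736328)
floor z 0.005950278075172011 ((0.5856817364692688, 0.34060198068618774), (0.33457309007644653, 0.24642395973205566), 4.300463676452637)
side 2459 ((0.5817223787307739, 0.339321494102478), (0.338004469871521, 0.263369619846344), 3.6135458946228027)
floor z 0.006248907788152014 ((0.597563624382019, 0.3417736291885376), (0.30581292510032654, 0.25795719027519226), 4.224894046783447)
```

The tray is at (0.585,0.340), yaw 4.2°. I'll lay knife 1 in its left half.

```bash
python3 - <<'E'
from h import *
print(rel([.493,.3834,.12],4.2))
E
```

```text
{'tx': np.float64(0.938), 'ty': np.float64(8.067), 'tz': np.float64(0.434), 'roll': np.float64(-1.051)}
```

```bash
python3 -m crank '[{"fingers":-1,"tx":0,"ty":1.2,"tz":0,"roll":-0.2},{"fingers":-1,"tx":0,"ty":2.4,"tz":0,"roll":-0.4},{"fingers":-1,"tx":0,"ty":3.7,"tz":0,"roll":-0.6},{"fingers":-1,"tx":0,"ty":5,"tz":0.1,"roll":-0.8},{"fingers":-1,"tx":0,"ty":6.3,"tz":0.2,"roll":-1},{"fingers":-1,"tx":0.3,"ty":7.3,"tz":0.4,"roll":-1.05},{"fingers":-1,"tx":0.9,"ty":8.06,"tz":0.43,"roll":-1.05},{"fingers":-1,"tx":0.94,"ty":8.06,"tz":0.43,"roll":-1.05}]'
python3 - <<'E'
from h import *
print(rel([.493,.3834,.037],4.2))
E
```

```text
time: 22.7
tool_pos: [0.4907, 0.3839, 0.1154]
tool_rot: [-2.721, 1.564, -2.645]
contact_force: [-0.6, -0.1, -1.1]
opening: 0.0233
{'tx': np.float64(1.96), 'ty': np.float64(-0.011), 'tz': np.float64(0.068), 'roll': np.float64(0.012)}
```

```bash
python3 -m crank '[{"fingers":-1,"tx":0,"ty":0,"tz":0,"roll":0},{"fingers":-1,"tx":0.5,"ty":0,"tz":0,"roll":0},{"fingers":-1,"tx":1,"ty":0,"tz":0,"roll":0},{"fingers":-1,"tx":1.5,"ty":0,"tz":0,"roll":0},{"fingers":-1,"tx":1.8,"ty":0,"tz":0,"roll":0},{"fingers":-1,"tx":1.9,"ty":0,"tz":0,"roll":0},{"fingers":-1,"tx":1.9,"ty":0,"tz":0,"roll":0},{"fingers":-1,"tx":1.9,"ty":0,"tz":0,"roll":0}]'
```

```text
time: 23.7
tool_pos: [0.493, 0.3834, 0.0448]
tool_rot: [0.481, 1.569, 0.555]
contact_force: [-0.1, 0.5, -0.8]
opening: 0.0237
```

```bash
python3 -m crank '[{"fingers":-1,"tx":0.1,"ty":0,"tz":0,"roll":0},{"fingers":-1,"tx":0.2,"ty":0,"tz":0,"roll":0},{"fingers":-1,"tx":0.2,"ty":0,"tz":0,"roll":0},{"fingers":-1,"tx":0.2,"ty":0,"tz":0,"roll":0},{"fingers":-0.1,"tx":0.2,"ty":0,"tz":0,"roll":0},{"fingers":-0.1,"tx":0.2,"ty":0,"tz":0,"roll":0},{"fingers":-0.1,"tx":0.2,"ty":0,"tz":0,"roll":0},{"fingers":-0.1,"tx":0.2,"ty":0,"tz":0,"roll":0}]'
python3 -m crank '[{"fingers":-0.1,"tx":-0.8,"ty":0,"tz":0,"roll":0},{"fingers":-0.1,"tx":-2,"ty":0,"tz":0,"roll":0},{"fingers":-0.1,"tx":-3.5,"ty":0,"tz":0,"roll":0},{"fingers":-0.1,"tx":-5,"ty":0,"tz":0,"roll":0},{"fingers":-0.1,"tx":-6.5,"ty":-0.5,"tz":0,"roll":0},{"fingers":-0.1,"tx":-7.5,"ty":-1,"tz":0,"roll":0},{"fingers":-0.1,"tx":-7.5,"ty":-2,"tz":0.5,"roll":0},{"fingers":-0.1,"tx":-7.5,"ty":-3,"tz":1,"roll":0}]'
cat > tray.py <<'E'
from h import *
import sys
cap('scene');cap('side')
a=world('scene')[1];b=world('side')[1]
show(np.hstack([a[225:335,335:455],b[120:230,160:300]]),sys.argv[1],None,3)
o=np.array([.585,.34]);t=np.radians(4.2);ux=np.array([np.cos(t),np.sin(t)]);uy=np.array([-ux[1],ux[0]])
for c in ['scene','side']:
    p,im,d=world(c); r=p[...,:2]-o; X=r@ux;Y=r@uy;Z=p[...,2]; i=im.astype(int)
    m=((abs(X)<.153)&(abs(Y)<.113)&(Z>.009)&(Z<.05)&(i[...,1]>.45*i[...,0])).astype(np.uint8)
    N,L,S,C=cv2.connectedComponentsWithStats(m)
    for k in range(1,N):
        if S[k,4]>60:
            s=L==k; q=np.stack([X[s],Y[s]],-1).astype(np.float32); R_=cv2.minAreaRect(q); h=Z[s]
            print(c,S[k,4],'tray c',np.round(R_[0],4),'size',np.round(R_[1],4),round(R_[2],1),'z by x',[np.percentile(h[(q[:,0]>x)&(q[:,0]<x+.04)],[50,98]).round(4).tolist() for x in np.arange(-.115,.11,.04) if ((q[:,0]>x)&(q[:,0]<x+.04)).sum()>3])
E
python3 tray.py t1
```

```text
time: 24.7
tool_pos: [0.4926, 0.3832, 0.036]
tool_rot: [0.562, 1.571, 0.635]
contact_force: [-0.2, -0.5, 0.1]
opening: 0.0411
time: 25.7
tool_pos: [0.5416, 0.2656, 0.3368]
tool_rot: [0.28, 1.569, 0.354]
contact_force: [0.5, -0.2, 1.0]
opening: 0.0411
scene 468 tray c [0.0009 0.0473] size [0.0251 0.222 ] 90.0 z by x [[0.0232, 0.0266], [0.0234, 0.0273], [0.0231, 0.0269], [0.0164, 0.0247], [0.016, 0.019], [0.0158, 0.0195]]
side 373 tray c [-0.0042  0.0503] size [0.0404 0.226 ] 87.9 z by x [[0.0219, 0.0296], [0.0217, 0.0283], [0.0209, 0.0283], [0.0171, 0.0223], [0.0169, 0.0215], [0.0151, 0.02]]
```

View pics/t1.png

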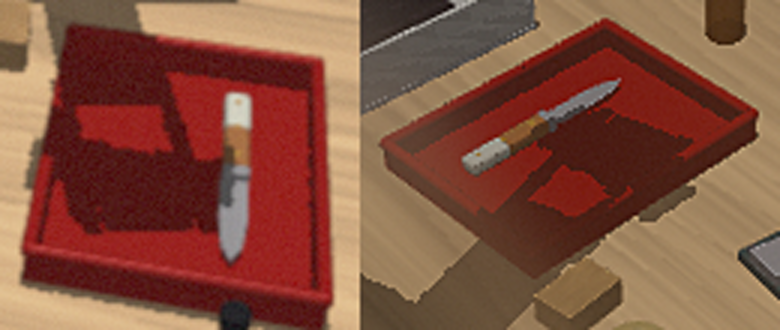

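Knife 1 lies flat and its pin is flush: the peak height at the pin is 25 mm, against 29 mm if proud. Now knife 2, with a fresh look first.

```bash
python3 - <<'E'
from h import *
print(rel([.62,-.38,.34],6.5))
E
python3 -m crank '[{"fingers":0.3,"tx":0,"ty":-1.4,"tz":0.2,"roll":0},{"fingers":0.3,"tx":0,"ty":-2.8,"tz":0.2,"roll":0},{"fingers":0.3,"tx":0,"ty":-4.2,"tz":0.2,"roll":0},{"fingers":0.3,"tx":0,"ty":-5.6,"tz":0.3,"roll":0},{"fingers":0.3,"tx":0,"ty":-7,"tz":0.4,"roll":0},{"fingers":0.3,"tx":0,"ty":-8.4,"tz":0.6,"roll":0},{"fingers":0.3,"tx":0,"ty":-9.8,"tz":0.8,"roll":0},{"fingers":0.3,"tx":0,"ty":-11.2,"tz":1,"roll":0}]'
python3 - <<'E'
from h import *
print(rel([.62,-.38,.34],6.5))
E
```

```text
{'tx': np.float64(-0.081), 'ty': np.float64(-16.164), 'tz': np.float64(0.815), 'roll': np.float64(-0.257)}
time: 26.8
tool_pos: [0.6143, -0.1784, 0.336]
tool_rot: [0.946, 1.57, 1.02]
contact_force: [1.3, 0.1, 0.3]
opening: 0.0595
{'tx': np.float64(-0.103), 'ty': np.float64(-5.037), 'tz': np.float64(-0.228), 'roll': np.float64(-0.227)}
```

```bash
python3 -m crank '[{"fingers":0.3,"tx":-0.1,"ty":-1.3,"tz":-0.1,"roll":-0.2},{"fingers":0.3,"tx":-0.1,"ty":-2.6,"tz":-0.2,"roll":-0.2},{"fingers":0.3,"tx":-0.1,"ty":-3.9,"tz":-0.2,"roll":-0.2},{"fingers":0.3,"tx":-0.1,"ty":-5,"tz":-0.2,"roll":-0.2},{"fingers":0.3,"tx":-0.1,"ty":-5,"tz":-0.2,"roll":-0.2},{"fingers":0.3,"tx":-0.1,"ty":-5,"tz":-0.2,"roll":-0.2},{"fingers":0.3,"tx":-0.1,"ty":-5,"tz":-0.2,"roll":-0.2},{"fingers":0.3,"tx":-0.1,"ty":-5,"tz":-0.2,"roll":-0.2}]'
python3 knives.py k2
```

```text
time: 27.8
tool_pos: [0.621, -0.3761, 0.3407]
tool_rot: [-0.491, 1.57, -0.381]
contact_force: [-0.7, 0.8, -0.2]
opening: 0.0595
[ 0.62092211 -0.37638256  0.34062553] 6.274012423522423
board z 0.013540116430729804
[245, 45, 21, 101, 1820] z 0.0315 c [ 0.5245 -0.4218] size [0.1228 0.024 ] ang 6.63 mean [ 0.5214 -0.4218  0.0312]
```

Knife 2 has not moved: centre (0.524,-0.422), yaw 6.6°.

```bash
python3 - <<'E'
from h import *
print(rel([.4884,-.4259,.10],6.6))
E
```

```text
{'tx': np.float64(6.014), 'ty': np.float64(-0.866), 'tz': np.float64(-3.433), 'roll': np.float64(-0.033)}
```

```bash
python3 -m crank '[{"fingers":0.3,"tx":0.5,"ty":-0.3,"tz":-1.2,"roll":0},{"fingers":0.3,"tx":1.5,"ty":-0.6,"tz":-2.4,"roll":0},{"fingers":0.3,"tx":2.8,"ty":-0.86,"tz":-3.43,"roll":0},{"fingers":0.3,"tx":4.2,"ty":-0.86,"tz":-3.43,"roll":0},{"fingers":0.3,"tx":5.4,"ty":-0.86,"tz":-3.43,"roll":0},{"fingers":0.3,"tx":6,"ty":-0.86,"tz":-3.43,"roll":0},{"fingers":0.3,"tx":6,"ty":-0.86,"tz":-3.43,"roll":0},{"fingers":0.3,"tx":6,"ty":-0.86,"tz":-3.43,"roll":0}]'
python3 - <<'E'
from h import *
print(rel([.4884,-.4259,.04],6.6))
E
```

```text
time: 28.85
tool_pos: [0.4887, -0.4269, 0.1015]
tool_rot: [-0.91, 1.568, -0.801]
contact_force: [0.6, -0.8, 0.7]
opening: 0.0597
{'tx': np.float64(1.538), 'ty': np.float64(0.029), 'tz': np.float64(-0.007), 'roll': np.float64(-0.038)}
```

```bash
python3 -m crank '[{"fingers":0.3,"tx":0.7,"ty":0.02,"tz":0,"roll":0},{"fingers":0.3,"tx":1.3,"ty":0.02,"tz":0,"roll":0},{"fingers":0.3,"tx":1.52,"ty":0.02,"tz":0,"roll":0},{"fingers":0.3,"tx":1.52,"ty":0.02,"tz":0,"roll":0},{"fingers":-1,"tx":1.52,"ty":0.02,"tz":0,"roll":0},{"fingers":-1,"tx":1.52,"ty":0.02,"tz":0,"roll":0},{"fingers":-1,"tx":1.52,"ty":0.02,"tz":0,"roll":0},{"fingers":-1,"tx":1.52,"ty":0.02,"tz":0,"roll":0}]' 55
python3 -m crank '[{"fingers":-1,"tx":0,"ty":0,"tz":0,"roll":0},{"fingers":-1,"tx":0,"ty":0,"tz":0,"roll":0},{"fingers":-1,"tx":-0.3,"ty":0,"tz":0,"roll":0},{"fingers":-1,"tx":-0.7,"ty":0,"tz":0,"roll":0},{"fingers":-1,"tx":-1.2,"ty":0,"tz":0,"roll":0},{"fingers":-1,"tx":-1.8,"ty":0,"tz":0,"roll":0},{"fingers":-1,"tx":-2.4,"ty":0,"tz":0,"roll":0},{"fingers":-1,"tx":-3,"ty":0,"tz":0,"roll":0}]' 55
cat > droop.py <<'E'
from h import *
cap('scene'); T=toolT(); k=T[:2,2]/np.linalg.norm(T[:2,2]); n=np.array([-k[1],k[0]]); zt=T[2,3]
p,im,d=world('scene'); rr=(p[...,:2]-T[:2,3]); u=rr@k; v=rr@n
m=(abs(v)<.025)&(u>.04)&(u<.24)&(p[...,2]>zt-.06)&(p[...,2]<zt+.01)
for a in np.arange(.04,.22,.03):
    s=m&(u>=a)&(u<a+.03)
    if s.sum()>5: print(round(a+.015,3),s.sum(),'dz',(np.median(p[s][:,2])-zt).round(4),'v',np.median(v[s]).round(4),'umax',u[s].max().round(3))
E
python3 droop.py
python3 - <<'E'
from h import *
print(rel([.4419,.0636,.16],-6.3))
E
```

```text
time: 29.85
tool_pos: [0.4879, -0.4257, 0.0392]
tool_rot: [-0.267, 1.571, -0.159]
contact_force: [-1.0, -0.3, -0.1]
opening: 0.0239
time: 30.85
tool_pos: [0.4879, -0.4258, 0.1611]
tool_rot: [-0.878, 1.57, -0.769]
contact_force: [-1.1, -0.6, -1.1]
opening: 0.0234
0.055 50 dz -0.0148 v 0.0074 umax 0.07
0.085 75 dz -0.015 v 0.0031 umax 0.1
0.115 46 dz -0.0209 v -0.0002 umax 0.129
0.145 51 dz -0.0208 v -0.0019 umax 0.159
0.175 40 dz -0.0213 v 0.0009 umax 0.188
0.205 7 dz -0.0217 v 0.0003 umax 0.197
{'tx': np.float64(0.052), 'ty': np.float64(12.319), 'tz': np.float64(0.154), 'roll': np.float64(1.251)}
```

```bash
python3 -m crank '[{"fingers":-1,"tx":0,"ty":1.2,"tz":0,"roll":0.2},{"fingers":-1,"tx":0,"ty":2.5,"tz":0,"roll":0.4},{"fingers":-1,"tx":0,"ty":3.8,"tz":0,"roll":0.6},{"fingers":-1,"tx":0,"ty":5.1,"tz":0,"roll":0.8},{"fingers":-1,"tx":0,"ty":6.4,"tz":0,"roll":1},{"fingers":-1,"tx":0,"ty":7.7,"tz":0,"roll":1.25},{"fingers":-1,"tx":0,"ty":9,"tz":0.1,"roll":1.25},{"fingers":-1,"tx":0,"ty":10.3,"tz":0.15,"roll":1.25}]'
python3 - <<'E'
from h import *
print(rel([.4419,.0636,.073],-6.3))
E
```

```text
time: 31.9
tool_pos: [0.4493, -0.0139, 0.1597]
tool_rot: [0.035, 1.569, -0.076]
contact_force: [0.9, -0.1, -1.9]
opening: 0.0236
{'tx': np.float64(2.168), 'ty': np.float64(1.906), 'tz': np.float64(-0.4), 'roll': np.float64(-0.002)}
```

```bash
python3 -m crank '[{"fingers":-1,"tx":0,"ty":1,"tz":-0.3,"roll":0},{"fingers":-1,"tx":0,"ty":1.95,"tz":-0.3,"roll":0},{"fingers":-1,"tx":0.5,"ty":1.95,"tz":-0.3,"roll":0},{"fingers":-1,"tx":1.3,"ty":1.95,"tz":-0.3,"roll":0},{"fingers":-1,"tx":2.15,"ty":1.95,"tz":-0.3,"roll":0},{"fingers":-1,"tx":2.15,"ty":1.95,"tz":-0.3,"roll":0},{"fingers":-1,"tx":2.15,"ty":1.95,"tz":-0.3,"roll":0},{"fingers":-1,"tx":2.15,"ty":1.95,"tz":-0.3,"roll":0}]'
python3 droop.py
python3 - <<'E'
from h import *
o=np.array([.6755,.0378]);a=np.radians(-6.3);ux=np.array([np.cos(a),np.sin(a)])
print(rel([*(o-.069*ux),.073],-6.3))
E
```

```text
time: 32.9
tool_pos: [0.4469, 0.0633, 0.0745]
tool_rot: [0.102, 1.568, -0.008]
contact_force: [0.1, -0.0, -1.0]
opening: 0.0235
0.055 54 dz -0.0109 v 0.0032 umax 0.07
0.085 77 dz -0.0105 v 0.0006 umax 0.1
0.115 56 dz -0.0173 v -0.0021 umax 0.13
0.145 60 dz -0.0174 v 0.0006 umax 0.16
0.175 114 dz -0.0444 v 0.0064 umax 0.19
0.205 127 dz -0.0438 v 0.0035 umax 0.22
{'tx': np.float64(0.044), 'ty': np.float64(-0.007), 'tz': np.float64(4.028), 'roll': np.float64(-0.001)}
```

```bash
python3 -m crank '[{"fingers":-1,"tx":0.04,"ty":0,"tz":0.6,"roll":0},{"fingers":-1,"tx":0.04,"ty":0,"tz":1.3,"roll":0},{"fingers":-1,"tx":0.04,"ty":0,"tz":2,"roll":0},{"fingers":-1,"tx":0.04,"ty":0,"tz":2.7,"roll":0},{"fingers":-1,"tx":0.04,"ty":0,"tz":3.4,"roll":0},{"fingers":-1,"tx":0.04,"ty":0,"tz":3.9,"roll":0},{"fingers":-1,"tx":0.04,"ty":0,"tz":4.03,"roll":0},{"fingers":-1,"tx":0.04,"ty":0,"tz":4.03,"roll":0}]'
python3 - <<'E'
from h import *
o=np.array([.6755,.0378]);a=np.radians(-6.3);ux=np.array([np.cos(a),np.sin(a)])
print(rel([.6074,.0461,.058],-6.3)); cap('scene')
E
python3 al.py .04 .075
```

```text
time: 33.95
tool_pos: [0.6058, 0.0457, 0.0717]
tool_rot: [2.863, 1.571, 2.753]
contact_force: [0.1, -0.8, -1.1]
opening: 0.0233
{'tx': np.float64(0.343), 'ty': np.float64(0.014), 'tz': np.float64(0.038), 'roll': np.float64(-0.0)}
173 blade Xmax 0.1310799579721708
0.05 -15.2 9.8 Z 0.0542
0.07 -13.9 10.3 Z 0.0549
0.09 -14.5 7.7 Z 0.0542
0.11 -12.3 8.0 Z 0.0537
fence? [0.00343253 0.01989505]
base [-0.05968187  0.07474083] [-0.07811619  0.04429918] 0.013995221890404252
```

```bash
python3 -m crank '[{"fingers":-1,"tx":0,"ty":0.04,"tz":0.05,"roll":0},{"fingers":-1,"tx":0.1,"ty":0.04,"tz":0.05,"roll":0},{"fingers":-1,"tx":0.2,"ty":0.04,"tz":0.05,"roll":0},{"fingers":-1,"tx":0.27,"ty":0.04,"tz":0.05,"roll":0},{"fingers":-1,"tx":0.31,"ty":0.04,"tz":0.05,"roll":0},{"fingers":-1,"tx":0.33,"ty":0.04,"tz":0.05,"roll":0},{"fingers":-1,"tx":0.33,"ty":0.04,"tz":0.05,"roll":0},{"fingers":-1,"tx":0.33,"ty":0.04,"tz":0.05,"roll":0}]'
python3 -c "
from h import *
cap('scene')"; python3 al.py .03 .06
```

```text
time: 35.0
tool_pos: [0.6084, 0.047, 0.0584]
tool_rot: [0.279, 1.57, 0.169]
contact_force: [-0.2, 0.4, -1.7]
opening: 0.0233
180 blade Xmax 0.13510591937910127
0.05 -12.5 11.3 Z 0.0408
0.07 -14.4 12.6 Z 0.0407
0.09 -11.3 10.4 Z 0.0411
0.11 -9.4 9.5 Z 0.0412
fence? [-0.01934214  0.02039009]
base [-0.05663047  0.07459059] [-0.07837616  0.04455399] 0.014081878143972104
```

Seated again. Same release-and-press sequence.

```bash
python3 -m crank '[{"fingers":-0.1,"tx":0,"ty":0,"tz":0,"roll":0},{"fingers":-0.1,"tx":0,"ty":0,"tz":0,"roll":0},{"fingers":-0.1,"tx":0,"ty":0,"tz":0,"roll":0},{"fingers":-0.1,"tx":0,"ty":0,"tz":0,"roll":0},{"fingers":-0.1,"tx":0,"ty":0,"tz":-0.4,"roll":0},{"fingers":-0.1,"tx":-0.5,"ty":0,"tz":-0.78,"roll":0},{"fingers":-0.1,"tx":-2,"ty":0,"tz":-0.78,"roll":0},{"fingers":-0.1,"tx":-3.5,"ty":0,"tz":-0.78,"roll":0}]'
python3 -m crank '[{"fingers":-1,"tx":-0.7,"ty":0,"tz":0,"roll":0},{"fingers":-1,"tx":-0.7,"ty":0,"tz":0.5,"roll":0},{"fingers":-1,"tx":-0.7,"ty":0,"tz":1.2,"roll":0},{"fingers":-1,"tx":-0.7,"ty":0,"tz":1.9,"roll":0},{"fingers":-1,"tx":-0.7,"ty":0,"tz":2.45,"roll":0},{"fingers":-1,"tx":-0.7,"ty":0,"tz":2.45,"roll":0},{"fingers":-1,"tx":-0.7,"ty":0,"tz":2.45,"roll":0},{"fingers":-1,"tx":-0.7,"ty":0,"tz":2.45,"roll":0}]'
python3 - <<'E'
from h import *
print(rel([.6755,.0378,.171],-6.3),observe()['contact_force']); cap('scene')
E
python3 al.py .03 .06
```

```text
time: 36.05
tool_pos: [0.5769, 0.0505, 0.1997]
tool_rot: [3.13, 1.57, 3.02]
contact_force: [1.0, 0.6, 0.8]
opening: 0.0412
time: 37.05
tool_pos: [0.6741, 0.0399, 0.2266]
tool_rot: [2.743, 1.571, 2.633]
contact_force: [-0.4, 0.5, 0.3]
opening: 0.0001
{'tx': np.float64(1.39), 'ty': np.float64(-0.048), 'tz': np.float64(0.041), 'roll': np.float64(0.001)} [-0.43178769  0.46067516  0.30896876]
180 blade Xmax 0.13672946795842683
0.05 -14.2 11.8 Z 0.0411
0.07 -13.1 11.9 Z 0.04
0.09 -10.9 10.7 Z 0.0402
0.11 -9.2 20.1 Z 0.0406
fence? [-0.01938211  0.02001458]
base [-0.05951289  0.07458241] [-0.07784075  0.04457863] 0.014146119419792269
```

```bash
python3 -m crank '[{"fingers":-1,"tx":0.4,"ty":-0.04,"tz":0.04,"roll":0},{"fingers":-1,"tx":0.7,"ty":-0.04,"tz":0.04,"roll":0},{"fingers":-1,"tx":0.9,"ty":-0.04,"tz":0.04,"roll":0},{"fingers":-1,"tx":1.05,"ty":-0.04,"tz":0.04,"roll":0},{"fingers":-1,"tx":1.2,"ty":-0.04,"tz":0.04,"roll":0},{"fingers":-1,"tx":1.3,"ty":-0.04,"tz":0.04,"roll":0},{"fingers":-1,"tx":1.37,"ty":-0.04,"tz":0.04,"roll":0},{"fingers":-1,"tx":1.4,"ty":-0.04,"tz":0.04,"roll":0}]'
python3 -m crank '[{"fingers":-1,"tx":0.03,"ty":0,"tz":0,"roll":0},{"fingers":-1,"tx":0.06,"ty":0,"tz":0,"roll":0},{"fingers":-1,"tx":0.08,"ty":0,"tz":0,"roll":0},{"fingers":-1,"tx":0.1,"ty":0,"tz":0,"roll":0},{"fingers":-1,"tx":0.1,"ty":0,"tz":0,"roll":0},{"fingers":-1,"tx":0.1,"ty":0,"tz":0,"roll":0},{"fingers":-1,"tx":0.1,"ty":0,"tz":0,"roll":0},{"fingers":-1,"tx":0.1,"ty":0,"tz":0,"roll":0}]'
```

```text
time: 38.1
tool_pos: [0.6758, 0.0378, 0.1726]
tool_rot: [-0.377, 1.57, -0.487]
contact_force: [-7.5, -0.2, 16.7]
opening: 0.0004
time: 39.1
tool_pos: [0.6758, 0.0378, 0.1711]
tool_rot: [-0.124, 1.568, -0.233]
contact_force: [-11.4, -0.1, 26.8]
opening: 0.0004
```

At the stop again (same height, 27 N). Back off and regrip.

```bash
python3 -m crank '[{"fingers":-1,"tx":-0.4,"ty":0,"tz":0,"roll":0},{"fingers":-1,"tx":-0.9,"ty":0,"tz":0,"roll":0},{"fingers":-1,"tx":-1.4,"ty":0,"tz":0,"roll":0},{"fingers":-1,"tx":-1.4,"ty":0,"tz":-0.6,"roll":0},{"fingers":-0.1,"tx":-1.4,"ty":0,"tz":-1.5,"roll":0},{"fingers":-0.1,"tx":-1.4,"ty":0,"tz":-2.2,"roll":0},{"fingers":-0.1,"tx":-1.4,"ty":0,"tz":-2.5,"roll":0},{"fingers":-0.1,"tx":-1.4,"ty":0,"tz":-2.5,"roll":0}]'
python3 - <<'E'
from h import *
cap('scene'); print(rel([.5772,.0498,.0590],-6.3))
E
python3 al.py .03 .06
```

```text
time: 40.1
tool_pos: [0.5769, 0.049, 0.2225]
tool_rot: [0.241, 1.57, 0.131]
contact_force: [0.4, -0.8, -0.3]
opening: 0.0359
{'tx': np.float64(4.085), 'ty': np.float64(0.022), 'tz': np.float64(-0.013), 'roll': np.float64(-0.0)}
179 blade Xmax 0.13308270252970097
0.05 -13.7 12.6 Z 0.0399
0.07 -13.2 12.4 Z 0.0401
0.09 -10.4 10.9 Z 0.0404
0.11 -7.2 25.7 Z 0.0398
fence? [-0.01998809  0.02048316]
base [-0.05702367  0.07453251] [-0.07860703  0.04453508] 0.01408053071161297
```

```bash
python3 -m crank '[{"fingers":-0.1,"tx":1.2,"ty":0.02,"tz":0,"roll":0},{"fingers":-0.1,"tx":2.5,"ty":0.02,"tz":0,"roll":0},{"fingers":-0.1,"tx":3.5,"ty":0.02,"tz":0,"roll":0},{"fingers":-0.1,"tx":4.07,"ty":0.02,"tz":0,"roll":0},{"fingers":-0.1,"tx":4.07,"ty":0.02,"tz":0.3,"roll":0},{"fingers":-0.1,"tx":4.07,"ty":0.02,"tz":0.76,"roll":0},{"fingers":-0.1,"tx":4.07,"ty":0.02,"tz":0.76,"roll":0},{"fingers":-1,"tx":4.07,"ty":0.02,"tz":0.76,"roll":0}]' 55
python3 -m crank '[{"fingers":-1,"tx":0,"ty":0,"tz":0,"roll":0},{"fingers":-1,"tx":0,"ty":0,"tz":0,"roll":0},{"fingers":-1,"tx":0,"ty":0,"tz":0,"roll":0},{"fingers":-1,"tx":-0.2,"ty":0,"tz":0,"roll":0},{"fingers":-1,"tx":-0.36,"ty":0,"tz":0,"roll":0},{"fingers":-1,"tx":-0.36,"ty":0,"tz":0,"roll":0},{"fingers":-1,"tx":-0.36,"ty":0,"tz":-0.3,"roll":0},{"fingers":-1,"tx":-0.36,"ty":0,"tz":-0.8,"roll":0}]'
python3 -m crank '[{"fingers":-1,"tx":0,"ty":0,"tz":-0.8,"roll":0},{"fingers":-1,"tx":0,"ty":0,"tz":-1.6,"roll":0},{"fingers":-1,"tx":0,"ty":0,"tz":-2.4,"roll":0},{"fingers":-1,"tx":0,"ty":0,"tz":-3.2,"roll":0},{"fingers":-1,"tx":0,"ty":0,"tz":-3.4,"roll":0},{"fingers":-1,"tx":-1,"ty":0,"tz":-3.4,"roll":0},{"fingers":-1,"tx":-2.1,"ty":0,"tz":-3.4,"roll":0},{"fingers":-1,"tx":-2.1,"ty":0,"tz":-3.4,"roll":0}]'
python3 droop.py
python3 tray.py t1b
python3 - <<'E'
from h import *
print(rel([.5003,.2837,.12],4.2))
E
```

```text
time: 41.15
tool_pos: [0.6074, 0.0464, 0.0601]
tool_rot: [0.19, 1.57, 0.08]
contact_force: [-0.1, -1.1, 0.4]
opening: 0.0352
time: 42.15
tool_pos: [0.5743, 0.0499, 0.0735]
tool_rot: [3.084, 1.57, 2.974]
contact_force: [-0.1, 0.2, -1.7]
opening: 0.0232
time: 43.15
tool_pos: [0.4426, 0.0648, 0.1609]
tool_rot: [0.089, 1.563, -0.02]
contact_force: [0.1, 0.2, -1.8]
opening: 0.0233
0.055 56 dz -0.0107 v 0.0022 umax 0.069
0.085 64 dz -0.0111 v 0.0026 umax 0.1
0.115 68 dz -0.0177 v -0.0001 umax 0.13
0.145 56 dz -0.0175 v -0.0006 umax 0.16
0.175 40 dz -0.0169 v 0.0005 umax 0.186
scene 436 tray c [-0.0274  0.0289] size [0.026 0.221] 85.8 z by x [[0.024, 0.0271], [0.0231, 0.0278], [0.0174, 0.0261], [0.0157, 0.0198], [0.0161, 0.0196]]
side 240 tray c [-0.0886  0.0342] size [0.0452 0.1114] 75.3 z by x [[0.0217, 0.0299], [0.0221, 0.0295], [0.0239, 0.0277]]
{'tx': np.float64(0.928), 'ty': np.float64(5.606), 'tz': np.float64(0.905), 'roll': np.float64(-1.051)}
```

Knife 1 was knocked aside in the tray: its centre is now at tray (-0.027, 0.029), turned 4°, still flat. There is room beside it, so knife 2 goes at tray y = −55 mm.

```bash
python3 -m crank '[{"fingers":-1,"tx":0,"ty":1,"tz":0,"roll":-0.2},{"fingers":-1,"tx":0,"ty":2,"tz":0.1,"roll":-0.4},{"fingers":-1,"tx":0,"ty":3,"tz":0.3,"roll":-0.6},{"fingers":-1,"tx":0,"ty":4,"tz":0.6,"roll":-0.8},{"fingers":-1,"tx":0,"ty":5,"tz":0.9,"roll":-1.05},{"fingers":-1,"tx":0.3,"ty":5.48,"tz":0.92,"roll":-1.05},{"fingers":-1,"tx":0.7,"ty":5.48,"tz":0.92,"roll":-1.05},{"fingers":-1,"tx":0.93,"ty":5.48,"tz":0.92,"roll":-1.05}]'
python3 -m crank '[{"fingers":-1,"tx":0,"ty":0,"tz":0,"roll":0},{"fingers":-1,"tx":0.4,"ty":0,"tz":0,"roll":0},{"fingers":-1,"tx":0.8,"ty":0,"tz":0,"roll":0},{"fingers":-1,"tx":1.2,"ty":0,"tz":0,"roll":0},{"fingers":-1,"tx":1.5,"ty":0,"tz":0,"roll":0},{"fingers":-1,"tx":1.7,"ty":0,"tz":0,"roll":0},{"fingers":-1,"tx":1.7,"ty":0,"tz":0,"roll":0},{"fingers":-1,"tx":1.7,"ty":0,"tz":0,"roll":0}]'
python3 - <<'E'
from h import *
print(rel([.5007,.2787,.0365],4.2))
E
```

```text
time: 44.3
tool_pos: [0.4993, 0.2772, 0.1183]
tool_rot: [-2.76, 1.566, -2.688]
contact_force: [-0.5, 0.5, -1.4]
opening: 0.0232
time: 45.3
tool_pos: [0.5011, 0.2788, 0.0531]
tool_rot: [0.337, 1.57, 0.411]
contact_force: [0.1, -0.6, -2.0]
opening: 0.0235
{'tx': np.float64(0.416), 'ty': np.float64(-0.003), 'tz': np.float64(-0.01), 'roll': np.float64(0.0)}
```

```bash
python3 -m crank '[{"fingers":-1,"tx":0.2,"ty":0,"tz":0,"roll":0},{"fingers":-1,"tx":0.41,"ty":0,"tz":0,"roll":0},{"fingers":-1,"tx":0.41,"ty":0,"tz":0,"roll":0},{"fingers":-1,"tx":0.41,"ty":0,"tz":0,"roll":0},{"fingers":-0.1,"tx":0.41,"ty":0,"tz":0,"roll":0},{"fingers":-0.1,"tx":0.41,"ty":0,"tz":0,"roll":0},{"fingers":-0.1,"tx":0.41,"ty":0,"tz":0,"roll":0},{"fingers":-0.1,"tx":0.41,"ty":0,"tz":0,"roll":0}]'
python3 -m crank '[{"fingers":-0.1,"tx":-0.8,"ty":0,"tz":0,"roll":0},{"fingers":-0.1,"tx":-2,"ty":0,"tz":0,"roll":0},{"fingers":-0.1,"tx":-3.5,"ty":0,"tz":0,"roll":0},{"fingers":-0.1,"tx":-5,"ty":0,"tz":0,"roll":0},{"fingers":0.5,"tx":-6.3,"ty":-1,"tz":0,"roll":0},{"fingers":0.7,"tx":-6.3,"ty":-2.2,"tz":0,"roll":0},{"fingers":0.7,"tx":-6.3,"ty":-3.5,"tz":0,"roll":0},{"fingers":0.7,"tx":-6.3,"ty":-4.8,"tz":0,"roll":0}]'
python3 tray.py t2
python3 - <<'E'
from h import *
print(rel([.468,-.1399,.20],0))
for c in ['scene','side']:
    p,im,d=world(c); x,y,z=p[...,0],p[...,1],p[...,2]
    for nm,h,x0,y0 in [('L',.066,.69,-.125),('M',.064,.468,-.142),('S',.060,.577,-.142)]:
        m=(np.hypot(x-x0,y-y0)<.045)&(abs(z-h)<.005); q=p[m]
        if len(q)>20: cc,rr=cv2.minEnclosingCircle(q[:,:2].astype(np.float32)); print(c,nm,len(q),np.round(cc,4),round(rr,4))
E
```

```text
time: 46.3
tool_pos: [0.5008, 0.2787, 0.0364]
tool_rot: [0.498, 1.571, 0.571]
contact_force: [-0.0, -0.1, -0.4]
opening: 0.0413
time: 47.3
tool_pos: [0.5146, 0.0857, 0.2886]
tool_rot: [0.058, 1.57, 0.132]
contact_force: [0.2, -0.4, 1.2]
opening: 0.0759
scene 437 tray c [-0.0284  0.0295] size [0.0269 0.2299] 85.8 z by x [[0.0222, 0.0278], [0.0237, 0.0272], [0.0179, 0.0268], [0.0159, 0.0189], [0.0158, 0.0198]]
scene 441 tray c [-0.0072 -0.057 ] size [0.2399 0.0274] 0.2 z by x [[0.0231, 0.0275], [0.0234, 0.0271], [0.0238, 0.0271], [0.0161, 0.0269], [0.0154, 0.0195], [0.0162, 0.0193]]
side 389 tray c [-0.0285  0.0363] size [0.043  0.2343] 86.8 z by x [[0.0218, 0.0281], [0.0217, 0.0276], [0.017, 0.0277], [0.0158, 0.0218], [0.0147, 0.0215]]
side 387 tray c [-0.0016 -0.0565] size [0.2275 0.0352] 0.2 z by x [[0.0221, 0.0276], [0.0226, 0.0287], [0.0224, 0.0289], [0.0164, 0.0216], [0.0163, 0.0212], [0.0158, 0.0213]]
{'tx': np.float64(2.219), 'ty': np.float64(-5.474), 'tz': np.float64(-1.553), 'roll': np.float64(0.391)}
scene L 169 [ 0.6876 -0.1234] 0.038
scene M 113 [ 0.4679 -0.1445] 0.0342
scene S 103 [ 0.5803 -0.1397] 0.0266
side L 159 [ 0.6864 -0.1231] 0.0375
side M 181 [ 0.4648 -0.1403] 0.0341
side S 136 [ 0.5745 -0.1397] 0.027
```

View pics/t2.png

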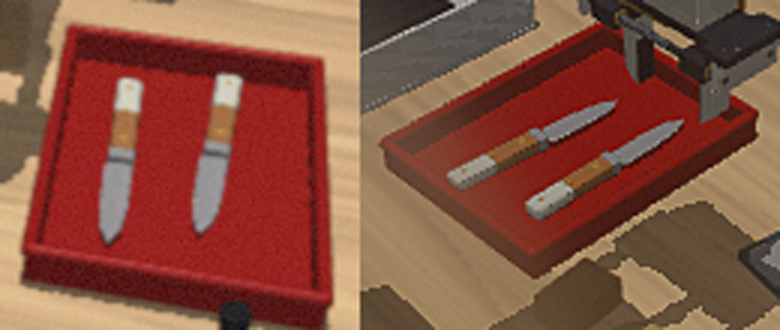

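Both knives lie flat, side by side and clear of each other. The pots have not moved. I'll pick the medium pot first.

```bash
python3 -m crank '[{"fingers":0.7,"tx":0,"ty":-1.2,"tz":-0.4,"roll":0.2},{"fingers":0.7,"tx":0.5,"ty":-2.5,"tz":-0.8,"roll":0.4},{"fingers":0.7,"tx":1,"ty":-3.8,"tz":-1.2,"roll":0.4},{"fingers":0.7,"tx":1.6,"ty":-5,"tz":-1.5,"roll":0.4},{"fingers":0.7,"tx":2.2,"ty":-5.47,"tz":-1.55,"roll":0.4},{"fingers":0.7,"tx":2.2,"ty":-5.47,"tz":-1.55,"roll":0.4},{"fingers":0.7,"tx":2.2,"ty":-5.47,"tz":-1.55,"roll":0.4},{"fingers":0.7,"tx":2.2,"ty":-5.47,"tz":-1.55,"roll":0.4}]'
python3 - <<'E'
from h import *
print(rel([.468,-.1399,.069],0))
E
```

```text
time: 48.4
tool_pos: [0.4696, -0.1346, 0.2013]
tool_rot: [-0.276, 1.569, -0.271]
contact_force: [0.7, -0.0, -0.6]
opening: 0.0781
{'tx': np.float64(3.308), 'ty': np.float64(-0.13), 'tz': np.float64(-0.048), 'roll': np.float64(0.029)}
```

```bash
python3 -m crank '[{"fingers":0.7,"tx":0,"ty":-0.13,"tz":-0.04,"roll":0},{"fingers":0.7,"tx":1,"ty":-0.13,"tz":-0.04,"roll":0},{"fingers":0.7,"tx":2,"ty":-0.13,"tz":-0.04,"roll":0},{"fingers":0.7,"tx":2.8,"ty":-0.13,"tz":-0.04,"roll":0},{"fingers":0.7,"tx":3.2,"ty":-0.13,"tz":-0.04,"roll":0},{"fingers":0.7,"tx":3.3,"ty":-0.13,"tz":-0.04,"roll":0},{"fingers":0.7,"tx":3.3,"ty":-0.13,"tz":-0.04,"roll":0},{"fingers":-1,"tx":3.3,"ty":-0.13,"tz":-0.04,"roll":0}]' 25
python3 -m crank '[{"fingers":-1,"tx":0,"ty":0,"tz":0,"roll":0},{"fingers":-1,"tx":0,"ty":0,"tz":0,"roll":0},{"fingers":-1,"tx":0,"ty":0,"tz":0,"roll":0},{"fingers":-1,"tx":-0.5,"ty":0,"tz":0,"roll":0},{"fingers":-1,"tx":-1.5,"ty":0,"tz":0,"roll":0},{"fingers":-1,"tx":-2.8,"ty":0,"tz":0,"roll":0},{"fingers":-1,"tx":-2.8,"ty":0,"tz":0,"roll":0},{"fingers":-1,"tx":-2.8,"ty":0,"tz":0,"roll":0}]'
python3 - <<'E'
from h import *
print(rel([.6893,-.1228,.18],0))
E
```

```text
time: 49.4
tool_pos: [0.468, -0.141, 0.0692]
tool_rot: [-0.401, 1.569, -0.398]
contact_force: [0.3, 0.8, -0.7]
opening: 0.072
time: 50.4
tool_pos: [0.4669, -0.1406, 0.1796]
tool_rot: [2.618, 1.57, 2.622]
contact_force: [-0.2, 0.1, -0.9]
opening: 0.0597
{'tx': np.float64(-0.013), 'ty': np.float64(0.425), 'tz': np.float64(5.562), 'roll': np.float64(0.02)}
```

```bash
python3 -m crank '[{"fingers":-1,"tx":0,"ty":0.1,"tz":1,"roll":0},{"fingers":-1,"tx":0,"ty":0.2,"tz":2,"roll":0},{"fingers":-1,"tx":0,"ty":0.3,"tz":3,"roll":0},{"fingers":-1,"tx":0,"ty":0.4,"tz":4,"roll":0},{"fingers":-1,"tx":0,"ty":0.42,"tz":5,"roll":0},{"fingers":-1,"tx":0,"ty":0.42,"tz":5.56,"roll":0},{"fingers":-1,"tx":0,"ty":0.42,"tz":5.56,"roll":0},{"fingers":-1,"tx":0,"ty":0.42,"tz":5.56,"roll":0}]'
python3 - <<'E'
from h import *
print(rel([.6889,-.1228,.1],0))
cap('scene');cap('side')
a=world('scene')[1];b=world('side')[1]
show(np.hstack([a[180:300,180:310],b[150:270,270:400]]),'pot1',None,3)
E
```

```text
time: 51.4
tool_pos: [0.6885, -0.1231, 0.1786]
tool_rot: [2.874, 1.567, 2.878]
contact_force: [-0.1, 0.7, -1.8]
opening: 0.0596
{'tx': np.float64(1.964), 'ty': np.float64(0.006), 'tz': np.float64(0.017), 'roll': np.float64(0.019)}
```

View pics/pot1.png

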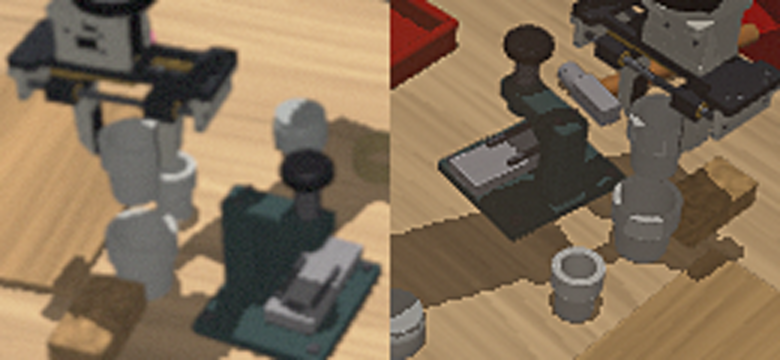

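The medium pot hangs upright over the large one, aligned in both views. Lower it.

```bash
python3 -m crank '[{"fingers":-1,"tx":0.4,"ty":0,"tz":0.02,"roll":0},{"fingers":-1,"tx":0.8,"ty":0,"tz":0.02,"roll":0},{"fingers":-1,"tx":1.1,"ty":0,"tz":0.02,"roll":0},{"fingers":-1,"tx":1.4,"ty":0,"tz":0.02,"roll":0},{"fingers":-1,"tx":1.6,"ty":0,"tz":0.02,"roll":0},{"fingers":-1,"tx":1.8,"ty":0,"tz":0.02,"roll":0},{"fingers":-1,"tx":1.95,"ty":0,"tz":0.02,"roll":0},{"fingers":-1,"tx":1.95,"ty":0,"tz":0.02,"roll":0}]'
```

```text
time: 52.5
tool_pos: [0.6903, -0.1232, 0.1018]
tool_rot: [2.717, 1.57, 2.72]
contact_force: [-0.3, -1.1, -1.1]
opening: 0.0596
```

```bash
python3 -m crank '[{"fingers":-1,"tx":0.04,"ty":0,"tz":0,"roll":0},{"fingers":-1,"tx":0.08,"ty":0,"tz":0,"roll":0},{"fingers":-1,"tx":0.12,"ty":0,"tz":0,"roll":0},{"fingers":-1,"tx":0.12,"ty":0,"tz":0,"roll":0},{"fingers":-1,"tx":0.12,"ty":0,"tz":0,"roll":0},{"fingers":-1,"tx":0.12,"ty":0,"tz":0,"roll":0},{"fingers":-1,"tx":0.12,"ty":0,"tz":0,"roll":0},{"fingers":-1,"tx":0.12,"ty":0,"tz":0,"roll":0}]'
```

```text
time: 53.5
tool_pos: [0.6905, -0.1232, 0.0975]
tool_rot: [1.46, 1.571, 1.463]
contact_force: [-0.6, 0.0, -1.0]
opening: 0.0597
```

```bash
python3 -m crank '[{"fingers":-1,"tx":0.02,"ty":0,"tz":0,"roll":0},{"fingers":-1,"tx":0.02,"ty":0,"tz":0,"roll":0},{"fingers":0.6,"tx":0.02,"ty":0,"tz":0,"roll":0},{"fingers":0.6,"tx":0.02,"ty":0,"tz":0,"roll":0},{"fingers":0.6,"tx":0.02,"ty":0,"tz":0,"roll":0},{"fingers":0.6,"tx":-0.6,"ty":0,"tz":0,"roll":0},{"fingers":0.6,"tx":-1.6,"ty":0,"tz":0,"roll":0},{"fingers":0.6,"tx":-2.8,"ty":0,"tz":0,"roll":0}]'
python3 - <<'E'
from h import *
print(rel([.5779,-.139,.18],0),rel([.5779,-.139,.065],0))
E
```

```text
time: 54.5
tool_pos: [0.6901, -0.1232, 0.2097]
tool_rot: [2.829, 1.569, 2.832]
contact_force: [-0.1, -0.3, 0.0]
opening: 0.0734
{'tx': np.float64(0.748), 'ty': np.float64(-0.387), 'tz': np.float64(-2.804), 'roll': np.float64(0.019)} {'tx': np.float64(3.623), 'ty': np.float64(-0.389), 'tz': np.float64(-2.799), 'roll': np.float64(0.019)}
```

```bash
python3 -m crank '[{"fingers":0.6,"tx":0,"ty":-0.1,"tz":-0.7,"roll":0},{"fingers":0.6,"tx":0,"ty":-0.2,"tz":-1.4,"roll":0},{"fingers":0.6,"tx":0,"ty":-0.39,"tz":-2.1,"roll":0},{"fingers":0.6,"tx":0,"ty":-0.39,"tz":-2.8,"roll":0},{"fingers":0.6,"tx":0,"ty":-0.39,"tz":-2.8,"roll":0},{"fingers":0.6,"tx":0.5,"ty":-0.39,"tz":-2.8,"roll":0},{"fingers":0.6,"tx":1,"ty":-0.39,"tz":-2.8,"roll":0},{"fingers":0.6,"tx":1,"ty":-0.39,"tz":-2.8,"roll":0}]'
python3 - <<'E'
from h import *
print(rel([.5779,-.139,.065],0)); cap('scene')
p,im,d=world('scene'); x,y,z=p[...,0],p[...,1],p[...,2]
m=(np.hypot(x-.689,y+.123)<.04)&(z>.08)&(z<.11); q=p[m]; print('nest top',len(q),np.percentile(q[:,2],[50,95]),cv2.minEnclosingCircle(q[q[:,2]>.088][:,:2].astype(np.float32)))
E
```

```text
time: 55.5
tool_pos: [0.5786, -0.1389, 0.168]
tool_rot: [2.706, 1.568, 2.71]
contact_force: [0.0, 0.8, 0.5]
opening: 0.0731
{'tx': np.float64(2.576), 'ty': np.float64(-0.006), 'tz': np.float64(-0.011), 'roll': np.float64(0.021)}
nest top 228 [0.08989553 0.09408819] ((0.6909061670303345, -0.12620466947555542), 0.03230591118335724)
```

The nest top is at 94 mm raw, against 92 mm expected, so the medium pot is seated. Now the small one.

```bash
python3 -m crank '[{"fingers":0.6,"tx":0.7,"ty":0,"tz":0,"roll":0},{"fingers":0.6,"tx":1.5,"ty":0,"tz":0,"roll":0},{"fingers":0.6,"tx":2.2,"ty":0,"tz":0,"roll":0},{"fingers":0.6,"tx":2.57,"ty":0,"tz":0,"roll":0},{"fingers":0.6,"tx":2.57,"ty":0,"tz":0,"roll":0},{"fingers":0.6,"tx":2.57,"ty":0,"tz":0,"roll":0},{"fingers":-1,"tx":2.57,"ty":0,"tz":0,"roll":0},{"fingers":-1,"tx":2.57,"ty":0,"tz":0,"roll":0}]' 25
python3 -m crank '[{"fingers":-1,"tx":0,"ty":0,"tz":0,"roll":0},{"fingers":-1,"tx":0,"ty":0,"tz":0,"roll":0},{"fingers":-1,"tx":0,"ty":0,"tz":0,"roll":0},{"fingers":-1,"tx":-0.5,"ty":0,"tz":0,"roll":0},{"fingers":-1,"tx":-1.5,"ty":0,"tz":0,"roll":0},{"fingers":-1,"tx":-2.6,"ty":0,"tz":0,"roll":0},{"fingers":-1,"tx":-3.4,"ty":0,"tz":0,"roll":0},{"fingers":-1,"tx":-3.4,"ty":0,"tz":0,"roll":0}]'
python3 - <<'E'
from h import *
print(rel([.6905,-.1230,.20],0))
E
```

```text
time: 56.55
tool_pos: [0.5789, -0.1393, 0.0675]
tool_rot: [-0.293, 1.569, -0.29]
contact_force: [-0.3, -1.1, -0.5]
opening: 0.058
time: 57.55
tool_pos: [0.5797, -0.1396, 0.2051]
tool_rot: [-0.352, 1.566, -0.349]
contact_force: [-0.6, -0.2, -1.7]
opening: 0.0497
{'tx': np.float64(0.14), 'ty': np.float64(0.405), 'tz': np.float64(2.772), 'roll': np.float64(0.02)}
```

```bash
python3 -m crank '[{"fingers":-1,"tx":0,"ty":0.2,"tz":0.7,"roll":0},{"fingers":-1,"tx":0,"ty":0.4,"tz":1.4,"roll":0},{"fingers":-1,"tx":0,"ty":0.4,"tz":2.1,"roll":0},{"fingers":-1,"tx":0,"ty":0.4,"tz":2.78,"roll":0},{"fingers":-1,"tx":0,"ty":0.4,"tz":2.78,"roll":0},{"fingers":-1,"tx":0.5,"ty":0.4,"tz":2.78,"roll":0},{"fingers":-1,"tx":0.5,"ty":0.4,"tz":2.78,"roll":0},{"fingers":-1,"tx":0.5,"ty":0.4,"tz":2.78,"roll":0}]'
python3 - <<'E'
from h import *
print(rel([.691,-.1230,.122],0))
cap('scene');cap('side')
a=world('scene')[1];b=world('side')[1]
show(np.hstack([a[160:290,180:310],b[130:260,270:400]]),'pot2',None,3)
E
```

```text
time: 58.55
tool_pos: [0.6893, -0.1229, 0.1828]
tool_rot: [2.791, 1.57, 2.795]
contact_force: [-0.5, -0.2, 0.1]
opening: 0.0498
{'tx': np.float64(1.52), 'ty': np.float64(-0.002), 'tz': np.float64(0.043), 'roll': np.float64(0.018)}
```

View pics/pot2.png

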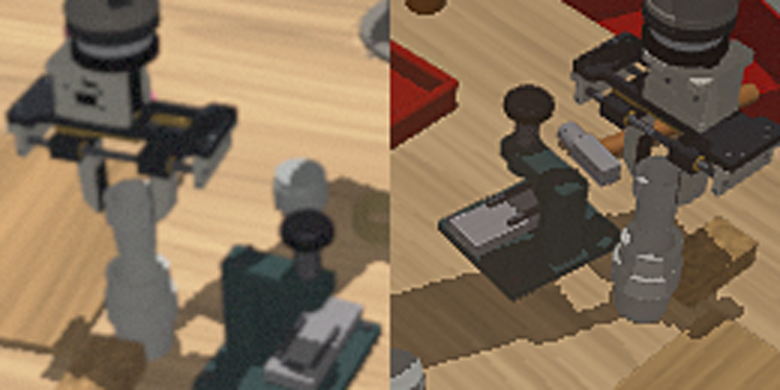

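The small pot is aligned over the nest in both views. Lower it.

```bash
python3 -m crank '[{"fingers":-1,"tx":0.3,"ty":0,"tz":0.04,"roll":0},{"fingers":-1,"tx":0.5,"ty":0,"tz":0.04,"roll":0},{"fingers":-1,"tx":0.7,"ty":0,"tz":0.04,"roll":0},{"fingers":-1,"tx":0.9,"ty":0,"tz":0.04,"roll":0},{"fingers":-1,"tx":1.1,"ty":0,"tz":0.04,"roll":0},{"fingers":-1,"tx":1.3,"ty":0,"tz":0.04,"roll":0},{"fingers":-1,"tx":1.4,"ty":0,"tz":0.04,"roll":0},{"fingers":-1,"tx":1.4,"ty":0,"tz":0.04,"roll":0}]'
python3 -m crank '[{"fingers":-1,"tx":0.03,"ty":0,"tz":0,"roll":0},{"fingers":-1,"tx":0.06,"ty":0,"tz":0,"roll":0},{"fingers":-1,"tx":0.09,"ty":0,"tz":0,"roll":0},{"fingers":-1,"tx":0.09,"ty":0,"tz":0,"roll":0},{"fingers":-1,"tx":0.09,"ty":0,"tz":0,"roll":0},{"fingers":-1,"tx":0.09,"ty":0,"tz":0,"roll":0},{"fingers":-1,"tx":0.09,"ty":0,"tz":0,"roll":0},{"fingers":-1,"tx":0.09,"ty":0,"tz":0,"roll":0}]'
```

```text
time: 59.65
tool_pos: [0.6912, -0.1228, 0.1264]
tool_rot: [2.738, 1.57, 2.741]
contact_force: [-0.7, 0.8, -0.8]
opening: 0.0499
time: 60.65
tool_pos: [0.6914, -0.1228, 0.1233]
tool_rot: [-0.127, 1.57, -0.123]
contact_force: [-0.8, -0.4, 0.8]
opening: 0.0499
```

```bash
python3 -m crank '[{"fingers":-1,"tx":0.03,"ty":0,"tz":0,"roll":0},{"fingers":-1,"tx":0.05,"ty":0,"tz":0,"roll":0},{"fingers":-1,"tx":0.05,"ty":0,"tz":0,"roll":0},{"fingers":-1,"tx":0.05,"ty":0,"tz":0,"roll":0},{"fingers":-1,"tx":0.05,"ty":0,"tz":0,"roll":0},{"fingers":-1,"tx":0.05,"ty":0,"tz":0,"roll":0},{"fingers":-1,"tx":0.05,"ty":0,"tz":0,"roll":0},{"fingers":-1,"tx":0.05,"ty":0,"tz":0,"roll":0}]'
```

```text
time: 61.65
tool_pos: [0.6919, -0.1232, 0.123]
tool_rot: [-0.422, 1.568, -0.418]
contact_force: [-0.9, -0.3, 8.8]
opening: 0.0495
```

Contact at the expected height, with 9 N upward. Now release, retreat toward the robot and look.

```bash
python3 -m crank '[{"fingers":-1,"tx":-0.05,"ty":0,"tz":0,"roll":0},{"fingers":-1,"tx":-0.05,"ty":0,"tz":0,"roll":0},{"fingers":0.4,"tx":-0.05,"ty":0,"tz":0,"roll":0},{"fingers":0.4,"tx":-0.05,"ty":0,"tz":0,"roll":0},{"fingers":0.4,"tx":-0.05,"ty":0,"tz":0,"roll":0},{"fingers":0.4,"tx":-0.8,"ty":0,"tz":0,"roll":0},{"fingers":0.4,"tx":-2,"ty":0,"tz":0,"roll":0},{"fingers":0.4,"tx":-3.3,"ty":0,"tz":0,"roll":0}]'
python3 -m crank '[{"fingers":0.4,"tx":-1,"ty":0,"tz":-0.6,"roll":0},{"fingers":0.4,"tx":-1,"ty":0,"tz":-1.4,"roll":0},{"fingers":0.4,"tx":-1,"ty":0,"tz":-2.4,"roll":0},{"fingers":0.4,"tx":-1,"ty":0,"tz":-3.4,"roll":0},{"fingers":0.4,"tx":-1,"ty":0,"tz":-4.4,"roll":0},{"fingers":0.4,"tx":-1,"ty":0,"tz":-5.4,"roll":0},{"fingers":0.4,"tx":-1,"ty":0,"tz":-6,"roll":0},{"fingers":0.4,"tx":-1,"ty":0,"tz":-6,"roll":0}]'
python3 tray.py t3
python3 - <<'E'
from h import *
show(world('scene')[1],'fin',(100,160,460,350),2.2)
for c in ['scene','side']:
    p,im,d=world(c); x,y,z=p[...,0],p[...,1],p[...,2]
    b=np.hypot(x-.69,y+.123)<.045
    for lo,hi,n in [(.113,.124,'S rim'),(.086,.096,'M ledge'),(.06,.069,'L ledge')]:
        q=p[b&(z>lo)&(z<hi)]
        if len(q)>5: print(c,n,len(q),np.percentile(q[:,2],[50,95]).round(4),np.round(cv2.minEnclosingCircle(q[:,:2].astype(np.float32))[0],4))
    print('max z',np.percentile(z[b&(z>.05)],99))
E
```

```text
time: 62.65
tool_pos: [0.691, -0.1227, 0.2538]
tool_rot: [2.789, 1.569, 2.793]
contact_force: [0.6, -0.3, 0.0]
opening: 0.0638
time: 63.65
tool_pos: [0.4504, -0.1236, 0.2937]
tool_rot: [-0.307, 1.57, -0.305]
contact_force: [0.9, 0.6, 0.8]
opening: 0.0642
scene 435 tray c [-0.0316  0.0293] size [0.0264 0.2331] 86.1 z by x [[0.0232, 0.0273], [0.0235, 0.0278], [0.0171, 0.0273], [0.0157, 0.0196], [0.0157, 0.0201]]
scene 436 tray c [ 0.003 -0.058] size [0.0249 0.2236] 89.7 z by x [[0.0234, 0.0272], [0.0237, 0.0263], [0.0236, 0.0274], [0.0163, 0.0272], [0.0155, 0.0188], [0.0159, 0.0189]]
side 392 tray c [-0.0329  0.0342] size [0.0518 0.2219] 83.2 z by x [[0.0219, 0.0292], [0.0226, 0.0297], [0.0191, 0.0273], [0.0157, 0.0208], [0.0162, 0.0207]]
side 383 tray c [-0.0091 -0.0542] size [0.0398 0.2167] 89.4 z by x [[0.0219, 0.0289], [0.0221, 0.0283], [0.0221, 0.0291], [0.0171, 0.0234], [0.016, 0.0199], [0.0153, 0.0212]]
scene S rim 108 [0.1161 0.1189] [ 0.6901 -0.124 ]
scene M ledge 110 [0.092  0.0955] [ 0.6927 -0.1209]
scene L ledge 86 [0.0645 0.0682] [ 0.6922 -0.1222]
max z 0.11886545902556647
side S rim 110 [0.1165 0.1199] [ 0.6858 -0.1263]
side M ledge 106 [0.0913 0.0955] [ 0.684  -0.1257]
side L ledge 83 [0.0647 0.0683] [ 0.6845 -0.1262]
max z 0.11989623439953655
```

View pics/fin.png

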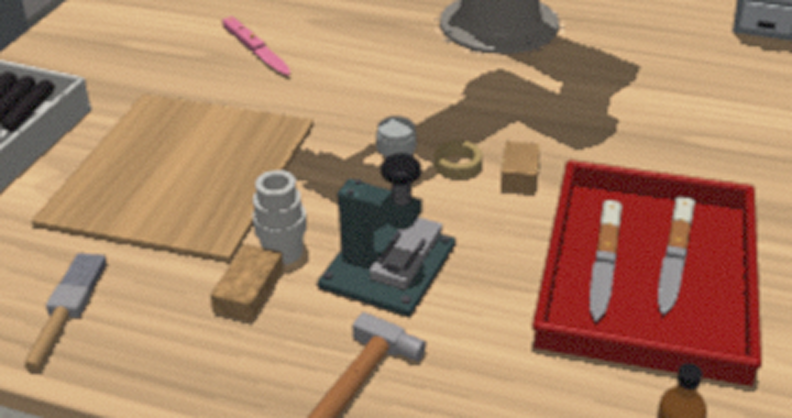

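The nest is fully down: its top is at 116 mm as expected. One close check of the pins with the wrist camera before handing in.

```bash
python3 -m crank '[{"fingers":0.4,"tx":0,"ty":1.3,"tz":0.5,"roll":0},{"fingers":0.4,"tx":0,"ty":2.6,"tz":1,"roll":0},{"fingers":0.4,"tx":0,"ty":4,"tz":1.5,"roll":0},{"fingers":0.4,"tx":0,"ty":5.3,"tz":2,"roll":0},{"fingers":0.4,"tx":0,"ty":6.7,"tz":2.5,"roll":0},{"fingers":0.4,"tx":0,"ty":8,"tz":3,"roll":0},{"fingers":0.4,"tx":0,"ty":9.4,"tz":3.6,"roll":0},{"fingers":0.4,"tx":0,"ty":10.6,"tz":4.2,"roll":0}]'
python3 -m crank '[{"fingers":0.4,"tx":0,"ty":0.4,"tz":0.8,"roll":0},{"fingers":0.4,"tx":0,"ty":0.8,"tz":1.2,"roll":0},{"fingers":0.4,"tx":0,"ty":0.8,"tz":1.2,"roll":0},{"fingers":0.4,"tx":0,"ty":0.8,"tz":1.2,"roll":0},{"fingers":0.4,"tx":0,"ty":0.8,"tz":1.2,"roll":0},{"fingers":0.4,"tx":0,"ty":0.8,"tz":1.2,"roll":0},{"fingers":0.4,"tx":0,"ty":0.8,"tz":1.2,"roll":0},{"fingers":0.4,"tx":0,"ty":0.8,"tz":1.2,"roll":0}]'
python3 - <<'E'
from h import *
cap('wrist'); p,im,d=world('wrist'); print(toolT()[:3,3]); x,y,z=p[...,0],p[...,1],p[...,2]
m=((z>.019)&(z<.036)&(d>0)&(y>.22)&(y<.46)&(x>.44)&(x<.72)).astype(np.uint8)
m=cv2.morphologyEx(m,cv2.MORPH_OPEN,np.ones((5,5),np.uint8))
N,L,S,C=cv2.connectedComponentsWithStats(m)
for i in range(1,N):
    if S[i,4]>300:
        q=p[L==i]; r=cv2.minAreaRect(q[:,:2].astype(np.float32)); print(np.round(r[0],4),np.round(r[1],4),round(r[2],1),'z pct',np.percentile(q[:,2],[50,98,99.5,100]).round(4))
show(im,'pins',None,1.42)
E
```

```text
time: 64.75
tool_pos: [0.6188, 0.304, 0.2922]
tool_rot: [1.238, 1.571, 1.243]
contact_force: [0.8, -0.4, 0.8]
opening: 0.0641
time: 65.75
tool_pos: [0.6657, 0.333, 0.2934]
tool_rot: [0.506, 1.57, 0.51]
contact_force: [0.4, -0.0, -0.4]
opening: 0.0641
[0.6657162  0.33300172 0.29329961]
[0.5148 0.3695] [0.0952 0.0239] 0.1 z pct [0.0254 0.0272 0.0276 0.0283]
[0.5383 0.2807] [0.1218 0.0243] 4.5 z pct [0.0254 0.0273 0.0277 0.0283]
```

View pics/pins.png

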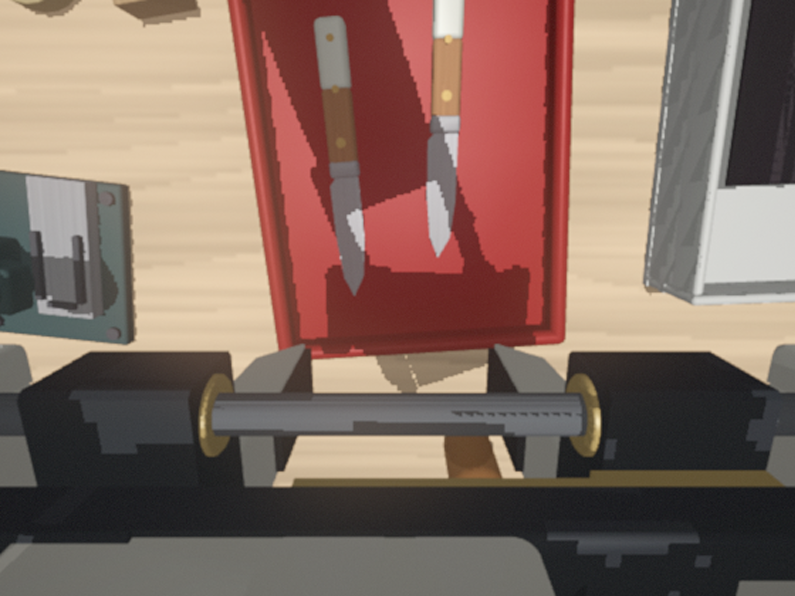

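```bash
python3 - <<'E'
from h import *
p,im,d=world('wrist'); z=p[...,2]
for u,v in [(240,101),(314,68)]:
    print('pin',np.median(z[v-2:v+3,u-2:u+3]).round(4),'handle behind',np.median(z[v-16:v-8,u-4:u+4]).round(4))
hand_in()
E
```

```text
pin 0.0261 handle behind 0.0256
pin 0.0259 handle behind 0.0257
the job is handed in; nothing more can be done
```

The job is done and handed in at about 66 s of the 210 s allowed.

- **Knives:** There were two on the board. I laid each between the press fences, let go, and pushed the plunger down to its solid stop. There the height held at TCP 171 mm while the force rose to about 27 N. Both knives now lie flat in the red tray, side by side and not touching.
- **Pots:** The middle pot is in the large one and the small is in the middle, with the large left standing where it was.

**Last checks:**
- **Pins:** They read 0.2 and 0.5 mm above the handle, within the depth camera's noise. A proud pin would read 5 mm.
- **Nest:** The rims read 116, 92 and 64.5 mm; fully seated would be 116, 92 and 66 mm.
- **Bystanders:** The tape, tin, sanding block, carton and pink knife look undisturbed in the last picture. I did not measure them.

**One disagreement:** Knife 1 was knocked about 3 cm and turned about 4° in the tray while I worked on knife 2. It still lay flat and clear of the other, so I left it there.

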